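# Set the plate warmer and press its label holder home

## Task

Put the plate warmer into service: turn its thermostat knob until the pointer stands on the one long, thick scale mark (incubation temperature). Then take the wide label holder out of the wooden stand and push it, card facing out (away from the warmer), down behind the springy lip of the label channel on the warmer's front edge, upright and about centred along the channel, until it sits fully home on the rubber strip. Finish still gripping it and pressing it down with about 15 N, for I will fix it there myself; leave the narrow holders, the dishes and the marker pen where they are.

Things in the scene. Friction and masses are not known exactly. Their poses are not given: they have to be found in the camera images.
- warmer: Plate warmer, a low fixed box 200 (x) x 350 (y) x 100 mm. Origin: centre of its underside; front faces its -x (the robot), +y is its left. For y from -65 to 175 mm a deck, top at z = 100 mm, clear of dishes for x below -5 mm (stacks behind). For y from -175 to -65 mm a grey panel sloping 0.26 rad down to the front, with knob and scale. The label channel hooks on the deck's front edge.
- thermostat (a joint): Knob angle, rad, 0 to 6, growing clockwise seen from above; stays where left (stiff, about 0.05 N m). Pointer at 0: down the panel, to the warmer's -x; at 1.57: to its left (+y); at 3.14: up the panel. 13 white scale marks from 0.6 to 5.4 rad, 0.4 apart; the sixth, at 2.60 rad, is the long, thick incubation mark. Starts between 1.15 and 2.1.
- thermostat_grip (a point): On the knob's axis, where the TCP should grip. Turns with the knob: z is the axis, out of the panel (0.26 rad from vertical, leaning to the warmer's -x); x runs along the black grip bar, white pointer line at its -x end. Bar 42 mm long (x), 14 mm wide (y), 32 mm tall, its top 7 mm above this point; a skirt disc of radius 22 mm lies 23 mm below it.
- channel: Aluminium label channel, fixed, 110 mm long (y). Origin: mid-slot, on the free top of the rubber strip at its bottom; z up, x to the warmer. Back wall at x = 2.75 mm up to z = 46, then a 45 degree slope to a hook on the deck, top at z = 53. In front a sprung grey lip: bead at z = 14 mm, 4.2 mm from the back wall, yields to the 5 mm tongue (2 to 7 N of rub), flares above to x = -10 mm at z = 25.
- cushion: Black rubber strip in the bottom of the channel, 5 x 106 mm; origin in the middle of its top, at the channel's origin when not pressed. Soft: it starts to give at about 2 N, then 1 mm per 3.5 N, at most 4 mm.
- holder: Wide label holder: upright grey plate 76 mm wide (y), 5 mm thick (x), 92 mm tall, about 45 g. Origin: middle of its bottom edge, z up. Lowest 4 mm thinned to 2.6 mm; plain tongue below z = 25 mm (goes behind the lip); framed paper card on the front (-x) face from z = 25 to 58 mm; plain tab 34 mm wide above, for the fingers. Starts standing in the stand's groove, in any of its three places.
- holder_tab (a point): Point of the wide holder's tab to grip, on its mid-plane, 80 mm above its bottom edge and 12 mm below its top; axes as the holder's. With the TCP here the fingertips are 61 mm above the bottom edge, 8 mm over the channel's hook when it is home.
- holder_card (a point): Middle of the card on the holder's front face, 3 mm in front (-x) of its mid-plane, 40 mm above its bottom edge.
- stand: Wooden stand, 60 (x) x 270 (y) x 30 mm, fixed, with one groove along y, 6.5 mm wide and 24 mm deep, in which the three holders stand on edge side by side, 85 mm apart, cards facing the stand's -x. Origin: centre of its underside.
- tag_a: Narrow label holder, 50 mm wide, 92 mm tall, otherwise like the wide one; leave it in the stand.
- tag_b: Narrow label holder, 50 mm wide, 82 mm tall; leave it in the stand.
- dishes_a: Stack of three culture dishes, 90 mm across, 45 mm tall, on the warmer's deck; leave alone. Origin: centre of its underside.
- dishes_b: Stack of two culture dishes, 30 mm tall, on the warmer's deck; leave alone.
- dish_c: Single culture dish, 90 mm across, 15 mm tall, on the bench in front; leave alone.
- marker: Marker pen, 135 mm long, 18 mm tall, lying on the bench in front; leave alone.
Mind the look-alikes: they are no part of the job. What is shaped like the holder but orange is not meant.

How it is judged:
By the outcome, as a careful person would: the job done as asked, in the order asked, and still so for the second after the job is handed in, while the arm keeps its last pose, push and grip.
It also fails if it takes over 64 s, if anything falls off the work surface, if the arm or the gripper's body presses on something with over 40 N, if the wrist force passes 120 N, or if a joint passes its speed limit or range.

## Robot

A 7-joint arm with a two-finger parallel gripper is mounted at the origin on the work surface. World frame = base frame: x ahead of the robot, y to its left, z up, the work surface at z = 0. Lengths are in m, angles in rad, forces in N, time in s.
With the tool pointing down it reaches from about 0.425 to 0.925 m from the base axis. Payload 6.8 kg.
Tool frame: the origin (TCP) lies between the finger pads, 19 mm behind the fingertips; this is the grasp point; z points along the fingers, x is the direction in which the jaws open and shut, and the axes are right-handed (so a half turn about z gives the same grasp; the last joint's range is limited). The gripper opens to 85 mm and grips with 20 to 120 N. Pads are 22 mm wide; open, the fingers measure 114 mm over their backs; the gripper's body (76 mm by 85 mm) begins 54 mm behind the grasp point. The pads swing forward as they close: fully open they stand 13 mm farther back than shut.
Start: joints at [-1.293, 0.477, 0.022, 1.555, -0.011, 1.109, -0.083], TCP at [0.254, 0.625, 0.25] pointing down, gripper open.
Joint ranges: [-2.96, 2.96], [-0.34, 2.1], [-1.41, 1.46], [0.24, 2.44], [-1.37, 4.51], [0.17, 1.92], [-2.96, 2.96]. Speed limits (rad/s): [2.39, 2.39, 3.14, 3.14, 3.14, 3.14, 3.14].

## Interface

Orientations are given as a rotation vector (axis times angle).
In Python, from bench import r gives the robot as it stands.
- The arm moves only by the tool apply_moves, never from a script. Its arguments are lists of equal length, an entry for each row: "dp": the shift along the tool's x, y, z scaled (see below), a list of three; "twist": the turn, a rotation vector about the tool's x, y, z scaled (see below), a list of three; "jaw": the closure in counts, from 0 (fully open) to 255 (shut). In form: {"dp": [[x, y, z], ...], "twist": [[rx, ry, rz], ...], "jaw": [jaw, ...]}. A call has 1 to 20 rows; each row shifts and turns the pose as measured when the row begins, along the tool's axes as they then stand; what a row does not reach is not made up. The controller multiplies each number of a shift by 12 cm and each number of a turn by 120 degrees. A row lasts 1/10 s, in which the tool goes at most 50 mm and 8.59 degrees, less where a joint would pass 70% of its speed; a pose out of reach is approached as far as the arm can. A call with a number of a shift or a turn outside -1 to 1 is refused whole. A call with a gripper value outside its range is refused whole. The fingers move at their own pace and stop on an object; "grip_force" is the grip in N (left out, the last holds). Time passes only in rows, so rows that do not move let the fingers close. It gives the time, the measured TCP pose, the force and the opening at its end, in the units of the state.
- r.get_obs(): the state, without advancing time (a new reading comes with each control period).
- r.grab_frame(name): name is "side" or "top" or "wrist"; returns a dict with "color" (480x640x3 uint8, red, green, blue), "z_map" (480x640 float32, m along the optical axis (not along the pixel's ray), 0 where there is no reading), "intrinsics" (3x3 intrinsics, pixels), "R" (3x3) and "t" (3): a world point X has camera coordinates R X + t; the wrist camera has in their place "hand_eye" (4x4, takes a point from camera to tool coordinates, whose origin is the TCP and whose axes are the tool frame's). Camera axes: x right, y down, z forward; pixel columns grow to the right and rows downward; lengths in m; the calibration is good to about 2 mm. A picture is of the moment at which its call begins: read the wrist's pose just before it.
- r.hand_in(): hands the job in, once; it reports no verdict.
The state is a dict: "clock": time; "joints": joint angles; "qvel": joint speeds; "tau": joint torques, N m; "tcp_pos": TCP position; "orientation": TCP orientation; "contact_force": force on the tool from outside, world axes, zero at the start; "moment": the same for the moment, N m; "grip_width": finger opening in m.
Only numpy, scipy, OpenCV 4.12 (cv2) and the standard library are available. Lean on these libraries where they do the work, as an engineer would, in place of code of your own. Each camera call takes 0.05 s, during which the arm holds its last target.

## Working session

There is one attempt and no reset: what is moved stays moved. The work goes in short steps, Python scripts to look and compute and a tool call to move; the robot and the scene stay as the last step left them, time stands still between calls to the robot, and variables do not carry over. Pictures are saved under pics/ and viewed, and the job is handed in when it is done.

Besides the shell and the picture viewer there is one more tool, called after "Call:" by a JSON object that holds its "method" and its "body". apply_moves: Moves the arm, as the interface text tells. Shifts and turns lie within -1 to 1; 1 stands for 12 cm of shift or 120 degrees of turn. Its arguments: {"type":"object","properties":{"dp":{"type":"array"},"twist":{"type":"array"},"jaw":{"type":"array"},"grip_force":{"type":"number"}},"required":["dp","twist","jaw"]}

```bash
ls; mkdir -p pics; cat > h.py <<'E'
import numpy as np, cv2, pickle
from scipy.spatial.transform import Rotation as Rn
from bench import r
def snap(n,f):
    o=r.get_obs(); d=r.grab_frame(n); cv2.imwrite(f'pics/{f}.png',d['color'][:,:,::-1]); d['obs']=o
    pickle.dump(d,open(f'pics/{f}.pkl','wb')); return d
def load(f): return pickle.load(open(f'pics/{f}.pkl','rb'))
def world(d,P):
    P=np.atleast_2d(P)
    if 'R' in d: return (P-d['t'])@d['R']
    H=d['hand_eye']; P=P@H[:3,:3].T+H[:3,3]
    o=d['obs']; return Rn.from_rotvec(o['orientation']).apply(P)+o['tcp_pos']
def px(d,u,v,z=None):
    K=d['intrinsics']; 
    if z is None: z=d['z_map'][int(v),int(u)]
    return world(d,[(u-K[0,2])/K[0,0]*z,(v-K[1,2])/K[1,1]*z,z])[0]
def cloud(d):
    K=d['intrinsics'];z=d['z_map'];v,u=np.mgrid[:480,:640]
    P=np.stack([(u-K[0,2])/K[0,0]*z,(v-K[1,2])/K[1,1]*z,z],-1).reshape(-1,3)
    return world(d,P).reshape(480,640,3)
def crop(f,x,y,w,h,s,out):
    im=cv2.imread(f'pics/{f}.png')[y:y+h,x:x+w]; cv2.imwrite(f'pics/{out}.png',cv2.resize(im,None,fx=s,fy=s,interpolation=cv2.INTER_CUBIC))
E
python3 - <<'E'
from h import *
for n in ['top','side','wrist']:
    d=snap(n,n+'0'); print(n,d['intrinsics'].tolist(),d.get('R'),d.get('t'),d.get('hand_eye'))
print(r.get_obs())
E
```

```text
pics
top [[509.2172122302123, 0.0, 329.22230849777725], [0.0, 509.2172122302123, 228.6797233173911], [0.0, 0.0, 1.0]] [[-0.02471267 -0.99963938 -0.01050655]
 [-0.9827024   0.02622078 -0.18332613]
 [ 0.18353551  0.00579433 -0.982996  ]] [0.11315172 0.56746214 0.88467096] None
side [[496.22242411577696, 0.0, 317.66257037393916], [0.0, 496.22242411577696, 235.55183621481746], [0.0, 0.0, 1.0]] [[-0.9911918  -0.13069793  0.02137436]
 [-0.1002234   0.63477895 -0.7661664 ]
 [ 0.08656836 -0.76156007 -0.64228668]] [0.53956139 0.06363039 1.06641554] None
wrist [[428.4156614314054, 0.0, 325.226447883588], [0.0, 428.4156614314054, 240.45661610031564], [0.0, 0.0, 1.0]] None None [[ 9.99999548e-01 -2.12693269e-04 -9.27178188e-04 -1.47907217e-04]
 [ 4.44958219e-04  9.66066974e-01  2.58291316e-01 -6.56244593e-02]
 [ 8.40779402e-04 -2.58291612e-01  9.66066631e-01 -1.23272908e-01]
 [ 0.00000000e+00  0.00000000e+00  0.00000000e+00  1.00000000e+00]]
{'clock': 0.15, 'joints': array([-1.29310705,  0.47762188,  0.02238614,  1.55620002, -0.0114968 ,
        1.10929302, -0.08310795]), 'qvel': array([-0.00024305, -0.00191929, -0.00064003, -0.00295265, -0.00019989,
        0.00322671, -0.00124499]), 'tau': array([ 2.10320679e-03, -5.96926796e+01,  1.60979748e+00, -2.81489468e+01,
        1.26296910e-02,  6.57981669e-03, -2.65868330e-06]), 'tcp_pos': array([0.25386484, 0.62499023, 0.24925226]), 'orientation': array([ 2.60538876e+00,  1.75387083e+00, -1.70504823e-03]), 'contact_force': array([-0.83916175,  0.71740757, -0.21825124]), 'moment': array([ 0.03308544, -0.03893611, -0.0102761 ]), 'grip_width': 0.08551322753008565}
```

View pics/top0.png

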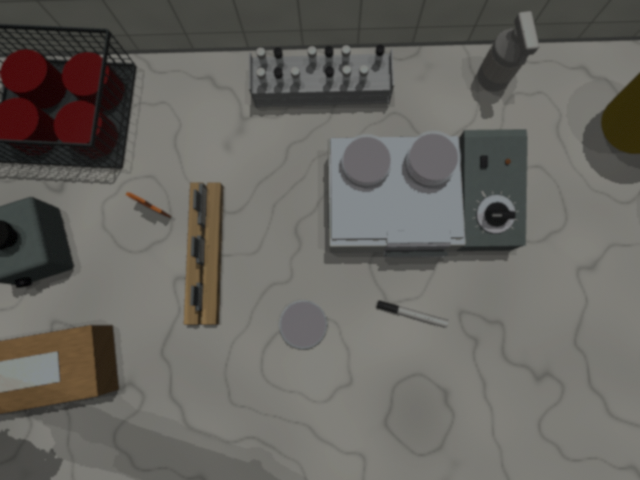

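View pics/side0.png

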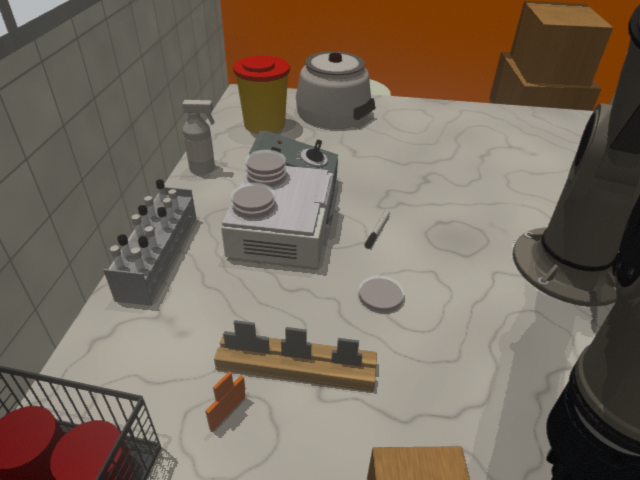

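View pics/wrist0.png

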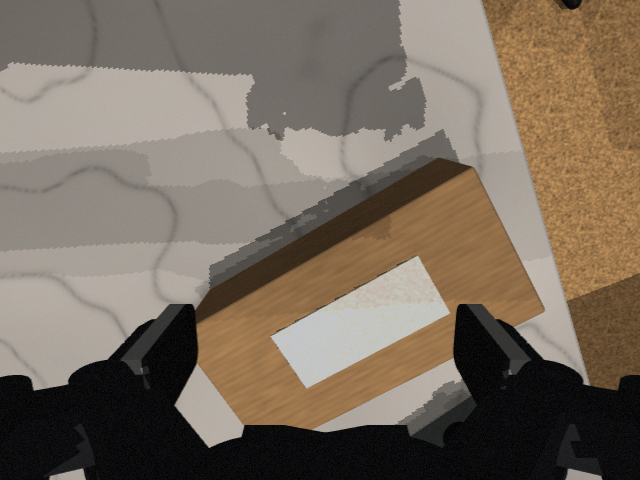

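The top view shows the warmer around (330–525, 130–250), the knob at (497,213) and the stand at (187–220, 183–325). The far holder at (200,205) looks widest. I'll enlarge and measure.

```bash
python3 - <<'E'
from h import *
crop('top0',445,170,100,90,8,'c1'); crop('side0',200,310,200,90,4,'c2'); crop('top0',320,120,220,140,3.6,'c3')
t=load('top0'); C=cloud(t)
s=load('side0'); S=cloud(s)
# warmer deck pts
for nm,X in [('top',C),('side',S)]:
    m=(X[...,2]>.09)&(X[...,2]<.105)&(X[...,0]>.5)&(X[...,0]<.9)&(X[...,1]<.1)&(X[...,1]>-.35)
    P=X[m]; print(nm,'deck',len(P),P.min(0),P.max(0),np.median(P[:,2]))
    xy=(P[:,:2]*1000).astype(np.float32); print(cv2.minAreaRect(xy))
    m=(X[...,2]>.022)&(X[...,2]<.036)&(X[...,0]>.35)&(X[...,0]<.8)&(X[...,1]>.15)&(X[...,1]<.4)
    P=X[m]; print(nm,'stand',len(P),P.min(0),P.max(0),np.median(P[:,2])); print(cv2.minAreaRect((P[:,:2]*1000).astype(np.float32)))
    m=(X[...,2]>.06)&(X[...,2]<.12)&(X[...,0]>.35)&(X[...,0]<.8)&(X[...,1]>.2)&(X[...,1]<.34)
    P=X[m]; 
    n,lab,st,ce=cv2.connectedComponentsWithStats(m.astype(np.uint8))
    for i in range(1,n):
        if st[i,4]>10: Q=X[lab==i]; print('blob',st[i],Q.min(0),Q.max(0),Q.mean(0))
    print('bench',np.median(X[(abs(X[...,0]-.55)<.03)&(abs(X[...,1]-.1)<.03)][:,2]))
E
```

```text
top deck 12274 [ 0.52731362 -0.26563916  0.09000579] [0.89929307 0.09813128 0.1049948 ] 0.0996506046706905
((713.2867431640625, -83.79248046875), (371.9521179199219, 363.7635803222656), 0.013469934463500977)
top stand 3543 [0.40317507 0.30529929 0.02213553] [0.67383041 0.3703391  0.03594385] 0.029932371157036754
((538.4203491210938, 337.8381652832031), (61.446678161621094, 269.98333740234375), 88.9568862915039)
blob [193 183  11  41 270] [0.58502396 0.33084144 0.06021502] [0.66092406 0.33922483 0.10153009] [0.62230932 0.3349212  0.07743626]
blob [191 235  10  28 209] [0.51323911 0.33360415 0.06084114] [0.56313229 0.33998694 0.10128177] [0.53790017 0.33617821 0.08014328]
blob [192 285   6  21 117] [0.43635125 0.33576593 0.0602008 ] [0.47042283 0.33993625 0.09100648] [0.45325757 0.33757394 0.07766257]
bench 0.003489474024955949
side deck 5053 [ 0.52757651 -0.25529459  0.0900045 ] [0.89957034 0.09988329 0.10499361] 0.09958224234614652
((713.6588134765625, -77.74700927734375), (372.1903991699219, 354.7937316894531), 0.07559049874544144)
side stand 3647 [0.40288914 0.30742889 0.02201986] [0.67270167 0.37180125 0.03599823] 0.029128065753957197
((537.6962280273438, 338.4346618652344), (62.84117126464844, 269.2672424316406), 89.08895874023438)
blob [223 320  46  21 451] [0.58491053 0.33053844 0.06001467] [0.66045907 0.33989877 0.09909881] [0.62248643 0.33744425 0.07713105]
blob [281 327  30  19 268] [0.51366001 0.33210624 0.06005021] [0.56263402 0.33998959 0.09957855] [0.53773906 0.33835762 0.0796016 ]
blob [338 338  21   4  38] [0.43675832 0.33527218 0.08444798] [0.46892043 0.33997042 0.0893557 ] [0.4525251  0.33782725 0.08704369]
bench 0.04273778896020547
```

```bash
sleep 0
```

```text
(no output)
```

View pics/c2.png

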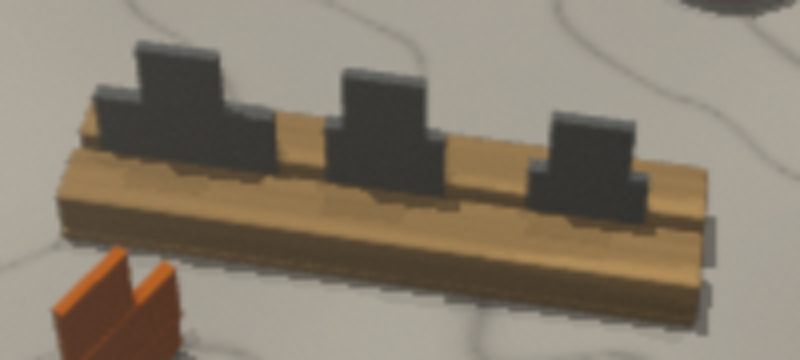

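View pics/c1.png

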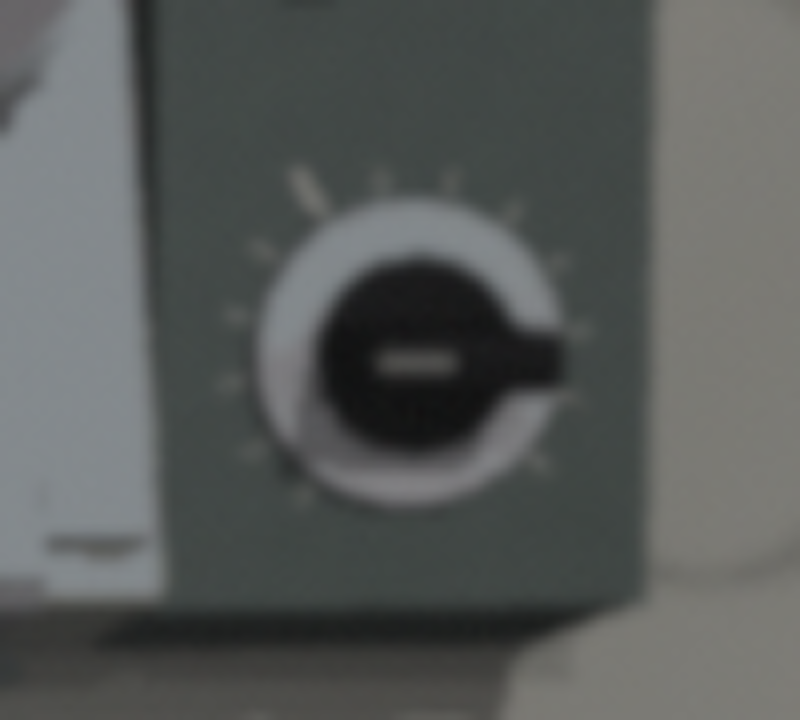

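View pics/c3.png

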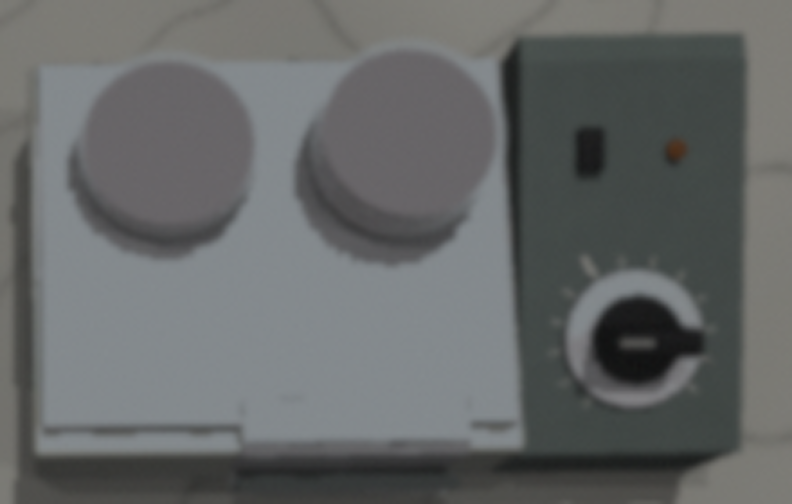

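The far holder (x 0.585–0.661) is 76 mm wide, so it's the wide one. Its back faces +y and its card faces −y. The knob's pointer line points left (+y), so it stands at about 1.57 rad. Next I'll fit the warmer.

```bash
python3 - <<'E'
from h import *
for f in ['top0','side0']:
    d=load(f);X=cloud(d)
    m=((X[...,2]>.094)&(X[...,2]<.106)&(X[...,0]>.55)&(X[...,0]<.85)&(X[...,1]<.1)&(X[...,1]>-.3)).astype(np.uint8)
    n,lab,st,ce=cv2.connectedComponentsWithStats(m); i=1+np.argmax(st[1:,4])
    P=X[lab==i]; print(f,st[i],P.min(0),P.max(0),np.median(P,0)); print(cv2.minAreaRect((P[:,:2]*1000).astype(np.float32)))
    # left edge & right edge as function of x
    for x in np.arange(.6,.8,.02):
        q=P[abs(P[:,0]-x)<.006]
        if len(q): print(round(x,3),q[:,1].min().round(4),q[:,1].max().round(4))
    # panel plane
    m=(X[...,2]>.03)&(X[...,2]<.11)&(X[...,0]>.55)&(X[...,0]<.85)&(X[...,1]<-.18)&(X[...,1]>-.29)
    P=X[m]; print('panel',P.min(0),P.max(0))
    A=np.c_[P[:,:2],np.ones(len(P))]
    for _ in range(8):
        c=np.linalg.lstsq(A,P[:,2],rcond=None)[0]; k=abs(A@c-P[:,2])<.006; 
        A,P=A[k],P[k]
    print(c,len(P)); print(cv2.minAreaRect((P[:,:2]*1000).astype(np.float32)), P.min(0),P.max(0))
t=load('top0')
z=t['z_map']
for u,v in [(497,214),(502,214),(508,215),(514,214),(490,214),(484,205),(496,196)]: print(u,v,px(t,u,v))
o=load('wrist0')['obs']; print(Rn.from_rotvec(o['orientation']).as_matrix())
E
```

```text
top0 [ 331  137  134   99 8145] [ 0.5500045  -0.13885387  0.09439613] [0.72911419 0.09459111 0.10597387] [ 0.60568451 -0.0196503   0.09974164]
((639.5473022460938, -22.14288330078125), (233.41928100585938, 179.114013671875), 89.97442626953125)
0.6 -0.1368 0.0943
0.62 -0.1365 0.0938
0.64 -0.1389 0.0933
0.66 -0.1382 0.0928
0.68 -0.0402 0.0923
0.7 -0.0471 0.0918
0.72 -0.0608 0.0913
panel [ 0.55000531 -0.2520276   0.07668633] [ 0.6799854  -0.1800194   0.10996732]
[ 0.2209365   0.05139031 -0.02592829] 2009
((614.9969482421875, -216.00860595703125), (129.96080017089844, 71.99922180175781), 0.04410664364695549) [ 0.55000531 -0.2520276   0.07836264] [ 0.6799854  -0.1800194   0.10996732]
side0 [ 222  140  102   95 3924] [ 0.55003571 -0.25406596  0.09401196] [0.73001264 0.09833745 0.10597756] [ 0.60818051 -0.00477295  0.0997516 ]
((637.271484375, -78.22824096679688), (351.5987548828125, 180.0496826171875), 88.9128646850586)
0.6 -0.2497 0.0983
0.62 -0.2528 0.0962
0.64 -0.2541 0.0958
0.66 -0.0497 0.0953
0.68 0.069 0.0967
0.7 0.0643 0.0963
0.72 0.0332 0.0942
panel [ 0.55030099 -0.25681887  0.0782016 ] [ 0.6654042  -0.18013977  0.10990396]
[ 0.21763269  0.05427123 -0.02285397] 481
((607.9655151367188, -217.77508544921875), (76.24544525146484, 114.65385437011719), 88.84788513183594) [ 0.55076467 -0.25681887  0.08061285] [ 0.6654042  -0.18013977  0.10990396]
497 214 [ 0.57320047 -0.18569393  0.13140024]
502 214 [ 0.57281454 -0.19384039  0.13216678]
508 215 [ 0.57072249 -0.20359366  0.13265241]
514 214 [ 0.57232722 -0.21409283  0.13189226]
490 214 [ 0.57454677 -0.17548579  0.126456  ]
484 205 [ 0.59712142 -0.17555715  0.09716485]
496 196 [ 0.61097224 -0.19546939  0.10483132]
[[ 3.76295305e-01  9.26499631e-01 -5.26441886e-04]
 [ 9.26498339e-01 -3.76295661e-01 -1.55021546e-03]
 [-1.63437185e-03  9.55912682e-05 -9.99998660e-01]]
```

```bash
cat >> h.py <<'E'
def seg(p0,R0,p1,R1,N):
    """rows from pose to pose, straight, N rows"""
    w=(R0.inv()*R1).as_rotvec(); out=[]
    step=Rn.from_rotvec(w/N)
    Rc=R0; tw=w/N/np.deg2rad(120)
    for i in range(N):
        out.append(Rc.inv().apply((p1-p0)/N)/.12); Rc=Rc*step
    return np.round(out,3).tolist(), np.round(tw,3).tolist()
def plan(p1,R1,N):
    o=r.get_obs(); p0=o['tcp_pos'];R0=Rn.from_rotvec(o['orientation'])
    p1=np.array(p1); dp,tw=seg(p0,R0,p1,R1,N)
    print('dist mm',np.round((p1-p0)*1000,1),'rot deg',np.round(np.rad2deg((R0.inv()*R1).as_rotvec()),2)); print('total tool-frame dp units',np.round(R0.inv().apply(p1-p0)/.12,3),'rot units',np.round((R0.inv()*R1).as_rotvec()/np.deg2rad(120),4)); print(N,'rows dp',dp,'\ntwist',tw)
def tool(z,x):
    z=np.array(z,float);z/=np.linalg.norm(z);x=np.array(x,float);x-=z*(x@z);x/=np.linalg.norm(x)
    return Rn.from_matrix(np.c_[x,np.cross(z,x),z])
YAW=-0.025
def W(v): # warmer dir->world
    return Rn.from_euler('z',YAW).apply(v)
N0=W([-np.sin(.26),0,np.cos(.26)])
def st():
    o=r.get_obs(); print(round(o['clock'],2),np.round(o['tcp_pos'],4),'R',np.round(Rn.from_rotvec(o['orientation']).as_matrix(),3).tolist(),'F',np.round(o['contact_force'],1),'M',np.round(o['moment'],2),'w',round(o['grip_width'],4),'q',np.round(o['joints'],2))
E
python3 - <<'E'
from h import *
g=np.array([.573,-.196,.132])-.007*N0
plan(g+.12*N0,tool(-N0,W([1,0,0])),20)
E
```

```text
dist mm [ 290.1 -820.3   -8.1] rot deg [-8.96 13.1  68.92]
total tool-frame dp units [-5.423  4.812  0.075] rot units [-0.0746  0.1091  0.5744]
20 rows dp [[-0.271, 0.241, 0.004], [-0.256, 0.256, 0.003], [-0.24, 0.271, 0.002], [-0.224, 0.285, 0.001], [-0.206, 0.298, 0.001], [-0.188, 0.31, 0.001], [-0.169, 0.321, 0.002], [-0.149, 0.33, 0.003], [-0.129, 0.339, 0.004], [-0.109, 0.346, 0.005], [-0.088, 0.352, 0.006], [-0.067, 0.356, 0.008], [-0.045, 0.36, 0.011], [-0.024, 0.362, 0.013], [-0.002, 0.362, 0.016], [0.02, 0.362, 0.019], [0.041, 0.36, 0.022], [0.062, 0.356, 0.025], [0.083, 0.352, 0.029], [0.104, 0.346, 0.033]] 
twist [-0.004, 0.005, 0.029]
```

Call:
{"method": "apply_moves", "body": {"dp": [[-0.27, 0.24, 0], [-0.256, 0.256, 0], [-0.24, 0.27, 0], [-0.224, 0.285, 0], [-0.206, 0.298, 0], [-0.188, 0.31, 0], [-0.17, 0.32, 0], [-0.15, 0.33, 0], [-0.13, 0.34, 0], [-0.11, 0.346, 0], [-0.09, 0.352, 0], [-0.067, 0.356, 0], [-0.045, 0.36, 0], [-0.024, 0.362, 0], [0, 0.362, 0], [0.02, 0.362, 0], [0.04, 0.36, 0], [0.06, 0.356, 0], [0.08, 0.352, 0], [0.1, 0.346, 0]], "twist": [[-0.004, 0.005, 0.029], [-0.004, 0.005, 0.029], [-0.004, 0.005, 0.029], [-0.004, 0.005, 0.029], [-0.004, 0.005, 0.029], [-0.004, 0.005, 0.029], [-0.004, 0.005, 0.029], [-0.004, 0.005, 0.029], [-0.004, 0.005, 0.029], [-0.004, 0.005, 0.029], [-0.004, 0.005, 0.029], [-0.004, 0.005, 0.029], [-0.004, 0.005, 0.029], [-0.004, 0.005, 0.029], [-0.004, 0.005, 0.029], [-0.004, 0.005, 0.029], [-0.004, 0.005, 0.029], [-0.004, 0.005, 0.029], [-0.004, 0.005, 0.029], [-0.004, 0.005, 0.029]], "jaw": [0, 0, 0, 0, 0, 0, 0, 0, 0, 0, 0, 0, 0, 0, 0, 0, 0, 0, 0, 0]}}

```text
clock: 2.15
tcp_pos: [0.5197, -0.2308, 0.2671]
orientation: [3.096, -0.117, 0.403]
contact_force: [0.8, 1.4, 0.3]
grip_width: 0.0853
```

```bash
python3 - <<'E'
from h import *
st()
g=np.array([.573,-.196,.132])-.007*N0
plan(g+.12*N0,tool(-N0,W([1,0,0])),4)
E
```

```text
2.15 [ 0.5197 -0.2308  0.2671] R [[0.964, -0.076, 0.255], [-0.072, -0.997, -0.027], [0.256, 0.007, -0.967]] F [0.8 1.4 0.3] M [0.02 0.22 0.03] w 0.0853 q [-0.35  0.21  0.8   2.01 -0.33  0.77  0.56]
dist mm [ 24.3  35.5 -25.9] rot deg [ 1.16  0.05 -2.73]
total tool-frame dp units [ 0.118 -0.312  0.253] rot units [ 0.0097  0.0005 -0.0227]
4 rows dp [[0.03, -0.078, 0.063], [0.03, -0.077, 0.064], [0.031, -0.077, 0.064], [0.032, -0.076, 0.064]] 
twist [0.002, 0.0, -0.006]
```

Call:
{"method": "apply_moves", "body": {"dp": [[0.06, -0.16, 0.13], [0.06, -0.15, 0.12], [0, 0, 0]], "twist": [[0.005, 0, -0.012], [0.005, 0, -0.011], [0, 0, 0]], "jaw": [0, 0, 0]}}

```text
clock: 2.45
tcp_pos: [0.5443, -0.2043, 0.2422]
orientation: [3.105, -0.059, 0.409]
contact_force: [-0.5, 0.7, -0.0]
grip_width: 0.0856
```

```bash
python3 - <<'E'
from h import *
st(); d=snap('wrist','w1')
E
```

```text
2.45 [ 0.5443 -0.2043  0.2422] R [[0.965, -0.038, 0.259], [-0.036, -0.999, -0.014], [0.259, 0.004, -0.966]] F [-0.5  0.7 -0. ] M [-0.04  0.32 -0.02] w 0.0856 q [-0.35  0.26  0.75  2.01 -0.4   0.72  0.6 ]
```

View pics/w1.png

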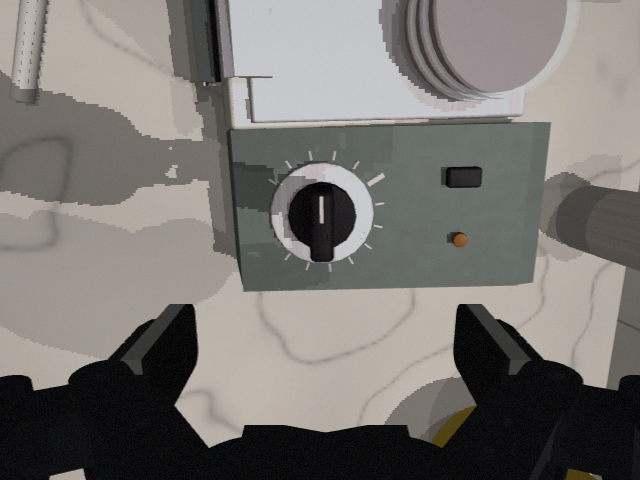

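The wrist view shows the knob at about (321,215), the bar top at (311–332, 185–262) with the pointer line at its upper end (+y), and the thick mark at (376,180). I'll fit the bar top from depth.

```bash
python3 - <<'E'
from h import *
d=load('w1'); X=cloud(d)
# panel plane: pixels in panel region
reg=np.zeros((480,640),bool); reg[140:280,390:440]=1; reg[135:150,245:540]=1; reg[265:280,255:520]=1
P=X[reg]; c0=P.mean(0); u,s,vt=np.linalg.svd(P-c0,full_matrices=False); 
k=abs((P-c0)@vt[2])<.003; P=P[k]; c0=P.mean(0); vt=np.linalg.svd(P-c0,full_matrices=False)[2]
n=vt[2]*np.sign(vt[2,2]); print('n',n,'N0',N0,'tilt',np.arccos(n[2]), 'az',np.arctan2(-n[1],-n[0]))
H=(X-c0)@n
sub=H[150:275,260:385]
m=np.zeros((480,640),np.uint8); m[150:275,260:385]=(sub>.031)&(sub<.06)
print('H hist',np.percentile(H[200:250,315:328],[5,50,95]))
n_,lab,stt,ce=cv2.connectedComponentsWithStats(m); i=1+np.argmax(stt[1:,4]); print(stt[i])
Q=X[lab==i]; e1=W([1,0,0]); e1=e1-n*(e1@n); e1/=np.linalg.norm(e1); e2=np.cross(n,e1)
q=np.c_[(Q-c0)@e1,(Q-c0)@e2]; rc=cv2.minAreaRect((q*1000).astype(np.float32)); print(rc,'meanH',H[lab==i].mean(),'mean',q.mean(0))
c=np.array(rc[0])/1000; print('bar top centre',c0+c[0]*e1+c[1]*e2+n*np.median(H[lab==i]))
# white dial disc: bright pixels
g=cv2.cvtColor(d['color'],cv2.COLOR_RGB2GRAY)
w=(g>170).astype(np.uint8); w[:155]=0;w[270:]=0;w[:,:265]=0;w[:,:][:,380:]=0
Q2=X[(w>0)&(H<.02)&(H>-.005)]; 
a=np.c_[(Q2-c0)@e1,(Q2-c0)@e2]; print('disc ext',a.min(0),a.max(0),(a.min(0)+a.max(0))/2, 'H',np.median((Q2-c0)@n))
np.save('n.npy',n)
crop('w1',250,130,150,150,4,'c4')
E
```

```text
n [-0.25232259 -0.00131822  0.96764228] N0 [-0.25700022  0.00642634  0.96638998] tilt 0.25508331566823983 az 0.005224294797552699
H hist [0.04254108 0.04366209 0.04476911]
[ 309  189   25   73 1729]
((-57.63970947265625, 4.960577011108398), (41.349483489990234, 13.81790828704834), 89.3519515991211) meanH 0.042991264890042735 mean [-0.05743628  0.00629634]
bar top centre [ 0.57128715 -0.19661634  0.13130611]
disc ext [-0.08994143 -0.03107996] [-0.0189767   0.04226924] [-0.05445907  0.00559464] H 0.005578127320532472
```

View pics/c4.png

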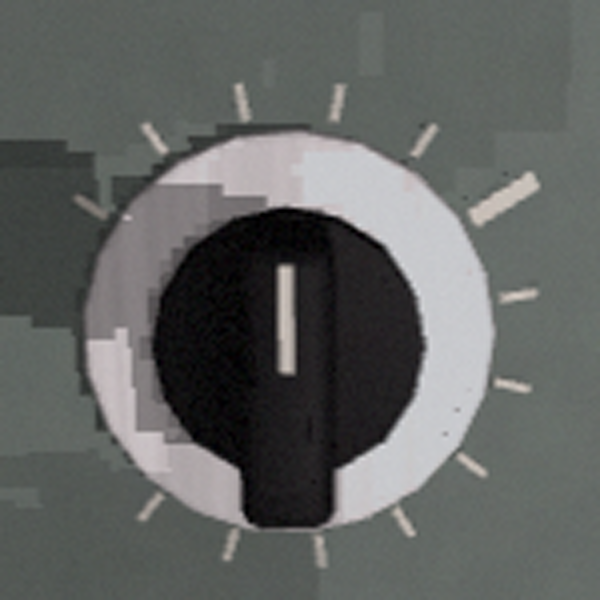

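```bash
python3 - <<'E'
from h import *
from scipy.optimize import least_squares
d=load('w1'); X=cloud(d); n=np.load('n.npy')
reg=np.zeros((480,640),bool); reg[140:280,390:440]=1
c0=np.median(X[reg],0)
K=d['intrinsics']
def onplane(u,v,h=0):
    a=px(d,u,v,.1);b=px(d,u,v,.3);s=(((c0+h*n)-a)@n)/((b-a)@n); return a+s*(b-a)
e1=np.array([1,0,0])-n*n[0]; e1/=np.linalg.norm(e1); e2=np.cross(n,e1)
mk=[(90,205),(154,138),(242,102),(338,102),(425,140),(503,198),(518,296),(512,386),(472,465),(403,521),(321,551),(231,545),(150,507)]
th=.6+.4*np.arange(13)
P=np.array([onplane(250+x/4,130+y/4) for x,y in mk]); p=np.c_[P@e1,P@e2]
f=lambda a: (p-np.c_[a[0]-a[2]*np.cos(th+a[3]),a[1]+a[2]*np.sin(th+a[3])]).ravel()
# mark 2.6 is longer => exclude radius; weight ok
s=least_squares(f,[p[:,0].mean(),p[:,1].mean(),.033,0]); a=s.x; print('r',a[2],'zero off rad',a[3],'res mm',np.round(1000*s.fun.reshape(-1,2),1).tolist())
C=c0+(a[0]-c0@e1)*e1+(a[1]-c0@e2)*e2; C+=n*((c0-C)@n); print('axis foot',C, 'at +.043', C+.043*n)
# pointer line ends at height .043
A=onplane(250+286/4,130+265/4,.043);B=onplane(250+287/4,130+375/4,.043)
v=A-B; print('pointer th', np.arctan2(v@e2,-(v@e1))-a[3])
E
```

```text
r 0.03889387702920507 zero off rad 0.013545377719803704 res mm [[0.0, -0.0], [-0.1, -0.2], [-0.2, -0.4], [-0.2, -0.3], [-0.2, -0.2], [2.1, 1.5], [-0.5, -0.3], [-0.4, -0.2], [-0.2, -0.1], [-0.4, 0.3], [0.1, -0.1], [0.0, 0.0], [0.0, 0.0]]
axis foot [ 0.58293958 -0.19751918  0.08959316] at +.043 [ 0.57208971 -0.19757586  0.13120177]
pointer th 1.5863370644690584
```

```bash
python3 - <<'E'
from h import *
n=np.load('n.npy'); n=np.array([-.2550,.002,.9669]); n/=np.linalg.norm(n); np.save('n.npy',n)
e1=np.array([1,0,0])-n*n[0]; e1/=np.linalg.norm(e1); e2=np.cross(n,e1)
g=np.array([.5718,-.1971,.1313])-.007*n; np.save('g.npy',g)
R1=tool(-n,e1-.029*e2)
plan(g+.04*n,R1,2); plan(g,R1,4)
E
```

```text
dist mm [ 19.7   8.5 -79.6] rot deg [ 0.71 -0.27 -0.51]
total tool-frame dp units [-0.017 -0.08   0.682] rot units [ 0.006  -0.0023 -0.0042]
2 rows dp [[-0.008, -0.04, 0.341], [-0.007, -0.038, 0.341]] 
twist [0.003, -0.001, -0.002]
dist mm [  29.9    8.4 -118.3] rot deg [ 0.71 -0.27 -0.51]
total tool-frame dp units [-0.018 -0.084  1.016] rot units [ 0.006  -0.0023 -0.0042]
4 rows dp [[-0.005, -0.021, 0.254], [-0.004, -0.02, 0.254], [-0.004, -0.019, 0.254], [-0.004, -0.019, 0.254]] 
twist [0.001, -0.001, -0.001]
```

Call:
{"method": "apply_moves", "body": {"dp": [[-0.006, -0.028, 0.22], [-0.006, -0.028, 0.22], [-0.006, -0.028, 0.22], [0, 0, 0]], "twist": [[0.002, -0.001, -0.001], [0.002, -0.001, -0.001], [0.002, 0, -0.002], [0, 0, 0]], "jaw": [0, 0, 0, 0]}}

```text
clock: 2.9
tcp_pos: [0.5626, -0.1982, 0.1673]
orientation: [-3.113, 0.048, -0.412]
contact_force: [-0.0, -0.2, 0.2]
grip_width: 0.0858
```

```bash
python3 - <<'E'
from h import *
st();n=np.load('n.npy');g=np.load('g.npy');e1=np.array([1,0,0])-n*n[0]; e1/=np.linalg.norm(e1); e2=np.cross(n,e1)
plan(g,tool(-n,e1-.029*e2),2)
E
```

```text
2.9 [ 0.5626 -0.1982  0.1673] R [[0.965, -0.03, 0.26], [-0.031, -1.0, -0.003], [0.26, -0.005, -0.966]] F [-0.  -0.2  0.2] M [0.04 0.33 0.01] w 0.0858 q [-0.24  0.4   0.63  2.04 -0.58  0.59  0.75]
dist mm [ 11.    1.1 -42.8] rot deg [ 0.04 -0.29 -0.13]
total tool-frame dp units [-0.004 -0.01   0.368] rot units [ 0.0004 -0.0024 -0.0011]
2 rows dp [[-0.002, -0.005, 0.184], [-0.002, -0.005, 0.184]] 
twist [0.0, -0.001, -0.001]
```

Call:
{"method": "apply_moves", "body": {"dp": [[-0.002, -0.005, 0.125], [-0.002, -0.005, 0.125], [0, 0, 0.11], [0, 0, 0], [0, 0, 0]], "twist": [[0, -0.002, -0.001], [0, 0, 0], [0, 0, 0], [0, 0, 0], [0, 0, 0]], "jaw": [0, 0, 0, 0, 0]}}

```text
clock: 3.4
tcp_pos: [0.5749, -0.1991, 0.1263]
orientation: [3.113, -0.048, 0.412]
contact_force: [-0.1, -0.6, -0.3]
grip_width: 0.0855
```

```bash
python3 - <<'E'
from h import *
st();n=np.load('n.npy');g=np.load('g.npy');e1=np.array([1,0,0])-n*n[0]; e1/=np.linalg.norm(e1); e2=np.cross(n,e1)
plan(g,tool(-n,e1-.029*e2),1)
E
```

```text
3.4 [ 0.5749 -0.1991  0.1263] R [[0.965, -0.03, 0.26], [-0.03, -1.0, -0.005], [0.26, -0.003, -0.966]] F [-0.1 -0.6 -0.3] M [ 0.02  0.27 -0.05] w 0.0855 q [-0.17  0.47  0.55  2.04 -0.66  0.53  0.82]
dist mm [-1.3  2.  -1.8] rot deg [ 0.15 -0.31 -0.09]
total tool-frame dp units [-0.015 -0.016  0.011] rot units [ 0.0013 -0.0026 -0.0007]
1 rows dp [[-0.015, -0.016, 0.011]] 
twist [0.001, -0.003, -0.001]
```

Call:
{"method": "apply_moves", "body": {"dp": [[-0.014, -0.016, 0.01], [0, 0, 0], [0, 0, 0], [0, 0, 0], [0, 0, 0], [0, 0, 0], [0, 0, 0], [0, 0, 0]], "twist": [[0.001, -0.002, 0], [0, 0, 0], [0, 0, 0], [0, 0, 0], [0, 0, 0], [0, 0, 0], [0, 0, 0], [0, 0, 0]], "jaw": [0, 255, 255, 255, 255, 255, 255, 255], "grip_force": 50}}

```text
clock: 4.2
tcp_pos: [0.5735, -0.1974, 0.1266]
orientation: [-3.113, 0.048, -0.408]
contact_force: [0.6, 0.0, -1.0]
grip_width: 0.013
```

```bash
python3 - <<'E'
from h import *
st();n=np.load('n.npy');g=np.load('g.npy');e1=np.array([1,0,0])-n*n[0]; e1/=np.linalg.norm(e1); e2=np.cross(n,e1)
plan(g,tool(-n,e1-.029*e2),1)
E
```

```text
4.2 [ 0.5735 -0.1974  0.1266] R [[0.966, -0.03, 0.258], [-0.03, -1.0, -0.002], [0.258, -0.005, -0.966]] F [ 0.6  0.  -1. ] M [-0.09  0.17 -0.03] w 0.013 q [-0.17  0.47  0.56  2.04 -0.66  0.53  0.82]
dist mm [ 0.1  0.3 -2. ] rot deg [ 0.02 -0.16 -0.1 ]
total tool-frame dp units [-0.004 -0.003  0.017] rot units [ 0.0002 -0.0013 -0.0008]
1 rows dp [[-0.004, -0.003, 0.017]] 
twist [0.0, -0.001, -0.001]
```

Call:
{"method": "apply_moves", "body": {"dp": [[0, 0, 0], [0, 0, 0], [0, 0, 0], [0, 0, 0], [0, 0, 0], [0, 0, 0], [0, 0, 0]], "twist": [[0, 0, 0.06], [0, 0, 0.06], [0, 0, 0.06], [0, 0, 0.06], [0, 0, 0.06], [0, 0, 0.06], [0, 0, 0]], "jaw": [255, 255, 255, 255, 255, 255, 255]}}

```text
clock: 4.9
tcp_pos: [0.5732, -0.1974, 0.1265]
orientation: [-2.773, 1.194, -0.364]
contact_force: [-1.8, 0.8, 3.1]
grip_width: 0.0134
```

```bash
cat >> h.py <<'E'
def knob(th,off=.0135):
    n=np.load('n.npy');e1=np.array([1,0,0])-n*n[0]; e1/=np.linalg.norm(e1); e2=np.cross(n,e1)
    a=th+off
    return tool(-n, np.sin(a)*e1+np.cos(a)*e2)
E
python3 - <<'E'
from h import *
st();g=np.load('g.npy')
plan(g,knob(2.60),2)
E
```

```text
4.9 [ 0.5732 -0.1974  0.1265] R [[0.664, -0.702, 0.257], [-0.726, -0.687, -0.002], [0.179, -0.186, -0.966]] F [-1.8  0.8  3.1] M [ 0.04  0.36 -0.04] w 0.0134 q [-0.32  0.53  0.76  2.05 -0.84  0.59  0.2 ]
dist mm [ 0.4  0.2 -1.9] rot deg [-0.11 -0.1  13.13]
total tool-frame dp units [-0.002 -0.001  0.016] rot units [-0.0009 -0.0008  0.1095]
2 rows dp [[-0.001, -0.0, 0.008], [-0.001, -0.0, 0.008]] 
twist [-0.0, -0.0, 0.055]
```

Call:
{"method": "apply_moves", "body": {"dp": [[0, 0, 0], [0, 0, 0], [0, 0, 0], [0, 0, 0]], "twist": [[0, 0, 0.055], [0, 0, 0.055], [0, 0, 0], [0, 0, 0]], "jaw": [255, 255, 255, 255]}}

```text
clock: 5.3
tcp_pos: [0.5731, -0.1973, 0.1264]
orientation: [-2.603, 1.483, -0.342]
contact_force: [-0.2, 0.3, 1.7]
grip_width: 0.013
```

```bash
python3 - <<'E'
from h import *
st();g=np.load('g.npy')
plan(g,knob(2.60),2); 
for i in range(3): snap('wrist','w2')
plan(g,knob(2.60),2); 
E
```

```text
5.3 [ 0.5731 -0.1973  0.1264] R [[0.493, -0.831, 0.257], [-0.86, -0.51, -0.002], [0.133, -0.22, -0.966]] F [-0.2  0.3  1.7] M [0.01 0.36 0.01] w 0.013 q [-0.35  0.55  0.81  2.05 -0.89  0.62  0.02]
dist mm [ 0.5  0.2 -1.9] rot deg [-0.1  -0.08  0.4 ]
total tool-frame dp units [-0.001 -0.001  0.016] rot units [-0.0008 -0.0007  0.0033]
2 rows dp [[-0.001, -0.0, 0.008], [-0.001, -0.0, 0.008]] 
twist [-0.0, -0.0, 0.002]
dist mm [ 0.5  0.2 -1.9] rot deg [-0.11 -0.07  0.27]
total tool-frame dp units [-0.001 -0.001  0.016] rot units [-0.0009 -0.0006  0.0023]
2 rows dp [[-0.001, -0.0, 0.008], [-0.001, -0.0, 0.008]] 
twist [-0.0, -0.0, 0.001]
```

View pics/w2.png

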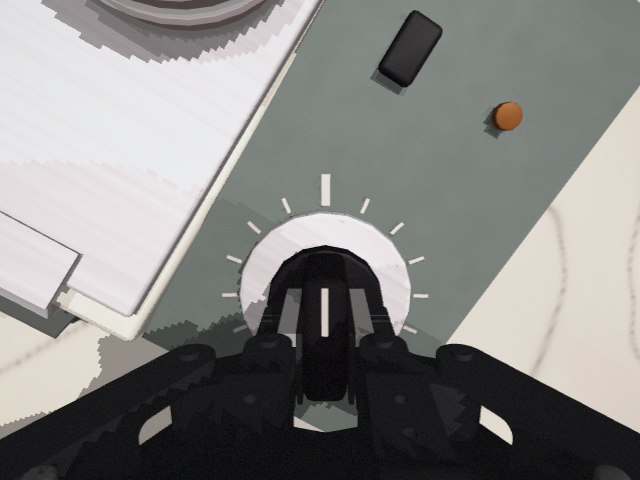

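The wrist view shows the pointer line (u≈324.5) in line with the thick mark (u≈325.5). I'll release, back off and check.

Call:
{"method": "apply_moves", "body": {"dp": [[0, 0, 0], [0, 0, 0], [0, 0, 0], [0, 0, 0], [0, 0, -0.2], [0, 0, -0.3], [0, 0, -0.3], [0, 0, -0.2], [0, 0, 0]], "twist": [[0, 0, 0.002], [0, 0, 0], [0, 0, 0], [0, 0, 0], [0, 0, 0], [0, 0, 0], [0, 0, 0], [0, 0, 0], [0, 0, 0]], "jaw": [255, 0, 0, 0, 0, 0, 0, 0, 0]}}

```text
clock: 6.35
tcp_pos: [0.5411, -0.1974, 0.245]
orientation: [-2.602, 1.487, -0.338]
contact_force: [0.6, -0.4, -0.3]
grip_width: 0.0854
```

```bash
python3 - <<'E'
from h import *
st(); snap('wrist','w3'); crop('w3',220,130,200,150,4,'c5')
E
```

```text
6.35 [ 0.5411 -0.1974  0.245 ] R [[0.49, -0.833, 0.254], [-0.862, -0.508, -0.002], [0.131, -0.218, -0.967]] F [ 0.6 -0.4 -0.3] M [ 0.01  0.21 -0.02] w 0.0854 q [-0.59  0.35  1.09  2.02 -0.6   0.79 -0.21]
```

View pics/w3.png

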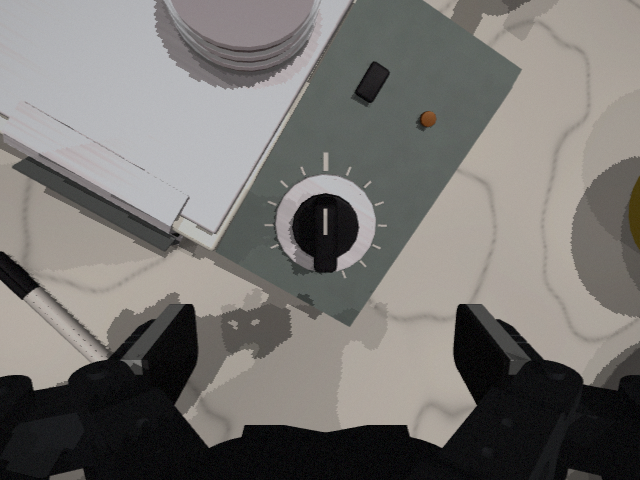

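View pics/c5.png

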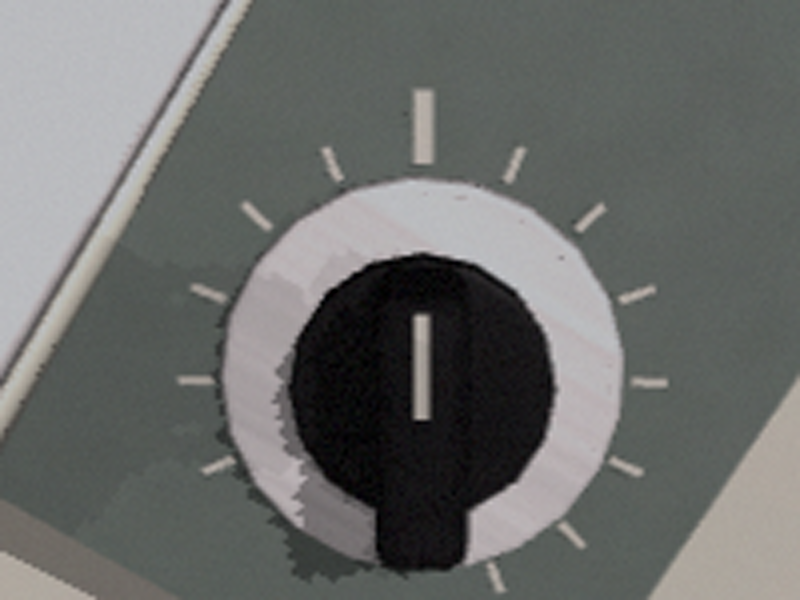

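The knob holds: the pointer line (crop u=422) and thick mark (u=424) agree. Next is the channel.

```bash
python3 - <<'E'
from h import *
d=load('w3'); 
for u,v in [(184,199),(172,228),(212,247),(100,150)]: print(u,v,px(d,u,v))
t=load('top0')
for u,v in [(388,235),(388,243),(450,240),(448,244),(462,244),(332,241)]: print(u,v,px(t,u,v))
plan([.55,-.02,.26],tool([0,0,-1],W([1,0,0])),6)
E
```

```text
184 199 [ 0.55097153 -0.11160192  0.10290187]
172 228 [ 0.53002704 -0.1113686   0.08817371]
212 247 [ 0.53161396 -0.13959486  0.08838347]
100 150 [ 0.55222068 -0.05496759  0.10264643]
388 235 [ 0.54670318 -0.00328304  0.10462539]
388 243 [ 0.5335525  -0.00325283  0.09905649]
450 240 [ 0.53579448 -0.11080452  0.10027352]
448 244 [ 0.52959217 -0.10796931  0.0954652 ]
462 244 [ 0.529822   -0.13379221  0.08961345]
332 241 [0.54069696 0.09397747 0.09253757]
dist mm [  9.1 176.8  16.3] rot deg [ -7.69 -13.23 -57.71]
total tool-frame dp units [-1.214 -0.841 -0.115] rot units [-0.064  -0.1103 -0.4809]
6 rows dp [[-0.202, -0.14, -0.019], [-0.177, -0.172, -0.015], [-0.146, -0.199, -0.013], [-0.111, -0.22, -0.013], [-0.074, -0.235, -0.014], [-0.034, -0.244, -0.018]] 
twist [-0.011, -0.018, -0.08]
```

```bash
python3 - <<'E'
from h import *
import h
plan([.525,-.057,.19],tool([0,0,-1],Rn.from_euler('z',-.016).apply([1,0,0])),8)
E
```

```text
dist mm [-15.9 139.8 -53.7] rot deg [ -7.63 -13.28 -58.22]
total tool-frame dp units [-1.126 -0.384  0.397] rot units [-0.0636 -0.1107 -0.4852]
8 rows dp [[-0.141, -0.048, 0.05], [-0.132, -0.066, 0.053], [-0.121, -0.083, 0.055], [-0.108, -0.099, 0.057], [-0.093, -0.112, 0.058], [-0.076, -0.124, 0.059], [-0.058, -0.134, 0.058], [-0.039, -0.141, 0.057]] 
twist [-0.008, -0.014, -0.061]
```

Call:
{"method": "apply_moves", "body": {"dp": [[-0.14, -0.05, 0.04], [-0.132, -0.066, 0.04], [-0.12, -0.083, 0.05], [-0.108, -0.1, 0.05], [-0.093, -0.112, 0.058], [-0.076, -0.124, 0.06], [-0.058, -0.134, 0.06], [-0.04, -0.14, 0.06], [-0.02, -0.05, 0], [0, 0, 0]], "twist": [[-0.008, -0.014, -0.061], [-0.008, -0.014, -0.061], [-0.008, -0.014, -0.061], [-0.008, -0.014, -0.061], [-0.008, -0.014, -0.061], [-0.008, -0.014, -0.061], [-0.008, -0.014, -0.061], [-0.008, -0.014, -0.061], [-0.002, -0.003, -0.015], [0, 0, 0]], "jaw": [0, 0, 0, 0, 0, 0, 0, 0, 0, 0]}}

```text
clock: 7.4
tcp_pos: [0.5141, -0.0434, 0.1809]
orientation: [3.133, 0.102, -0.049]
contact_force: [0.4, -0.4, 0.8]
grip_width: 0.0855
```

```bash
python3 - <<'E'
from h import *
st(); snap('wrist','w4'); 
E
```

```text
7.4 [ 0.5141 -0.0434  0.1809] R [[0.997, 0.065, -0.031], [0.065, -0.998, -0.008], [-0.032, 0.006, -0.999]] F [ 0.4 -0.4  0.8] M [-0.04 -0.02  0.  ] w 0.0855 q [-0.66  0.4   0.79  2.02 -0.35  0.89  0.38]
```

View pics/w4.png

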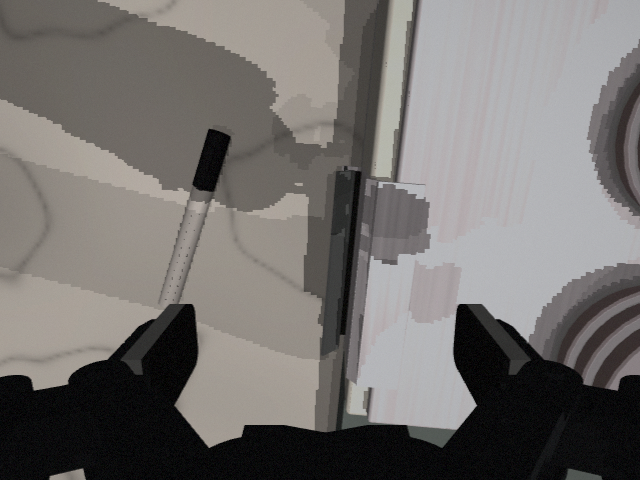

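```bash
python3 - <<'E'
from h import *
plan([.522,-.065,.19],tool([0,0,-1],Rn.from_euler('z',-.016).apply([1,0,0])),2)
E
```

```text
dist mm [  7.9 -21.1   9. ] rot deg [0.4  1.78 4.56]
total tool-frame dp units [ 0.052  0.18  -0.075] rot units [0.0033 0.0148 0.038 ]
2 rows dp [[0.026, 0.09, -0.038], [0.03, 0.089, -0.038]] 
twist [0.002, 0.007, 0.019]
```

Call:
{"method": "apply_moves", "body": {"dp": [[0.026, 0.09, -0.038], [0.03, 0.09, -0.038], [0, 0, 0], [0, 0, 0]], "twist": [[0.002, 0.008, 0.02], [0.002, 0.007, 0.018], [0, 0, 0], [0, 0, 0]], "jaw": [0, 0, 0, 0]}}

```text
clock: 7.85
tcp_pos: [0.5225, -0.0717, 0.1921]
orientation: [-3.139, 0.055, -0.011]
contact_force: [-0.2, -0.2, -0.9]
grip_width: 0.0856
```

```bash
python3 - <<'E'
from h import *
st(); d=snap('wrist','w5'); crop('w5',270,90,160,280,3,'c6'); crop('w5',300,100,60,70,10,'c7')
crop('w5',300,260,60,60,10,'c8')
X=cloud(d)
for v in range(130,340,25):
    print(v,[tuple(np.round(X[v,u]*1000).astype(int)) for u in range(310,372,4)])
E
```

```text
7.85 [ 0.5225 -0.0717  0.1921] R [[0.999, -0.035, 0.007], [-0.035, -0.999, 0.002], [0.007, -0.002, -1.0]] F [-0.2 -0.2 -0.9] M [-0.01 -0.    0.04] w 0.0856 q [-0.63  0.39  0.82  2.01 -0.37  0.89  0.35]
130 [(np.int64(517), np.int64(-8), np.int64(72)), (np.int64(519), np.int64(-8), np.int64(69)), (np.int64(521), np.int64(-9), np.int64(68)), (np.int64(523), np.int64(-9), np.int64(64)), (np.int64(526), np.int64(-9), np.int64(49)), (np.int64(528), np.int64(-9), np.int64(49)), (np.int64(529), np.int64(-9), np.int64(96)), (np.int64(531), np.int64(-9), np.int64(98)), (np.int64(533), np.int64(-9), np.int64(100)), (np.int64(535), np.int64(-9), np.int64(102)), (np.int64(537), np.int64(-9), np.int64(102)), (np.int64(539), np.int64(-9), np.int64(101)), (np.int64(541), np.int64(-9), np.int64(102)), (np.int64(543), np.int64(-9), np.int64(103)), (np.int64(545), np.int64(-9), np.int64(102)), (np.int64(546), np.int64(-9), np.int64(102))]
155 [(np.int64(516), np.int64(-22), np.int64(72)), (np.int64(518), np.int64(-22), np.int64(71)), (np.int64(520), np.int64(-22), np.int64(68)), (np.int64(523), np.int
[... 5147 characters left out ...]
64(511), np.int64(-166), np.int64(-1)), (np.int64(514), np.int64(-166), np.int64(-2)), (np.int64(517), np.int64(-166), np.int64(-1)), (np.int64(521), np.int64(-166), np.int64(-1)), (np.int64(524), np.int64(-166), np.int64(-1)), (np.int64(527), np.int64(-166), np.int64(-1)), (np.int64(529), np.int64(-128), np.int64(76)), (np.int64(531), np.int64(-121), np.int64(89)), (np.int64(533), np.int64(-121), np.int64(89)), (np.int64(535), np.int64(-121), np.int64(89)), (np.int64(538), np.int64(-122), np.int64(88)), (np.int64(540), np.int64(-121), np.int64(90)), (np.int64(541), np.int64(-116), np.int64(100)), (np.int64(544), np.int64(-116), np.int64(100)), (np.int64(546), np.int64(-116), np.int64(100))]
```

View pics/c6.png

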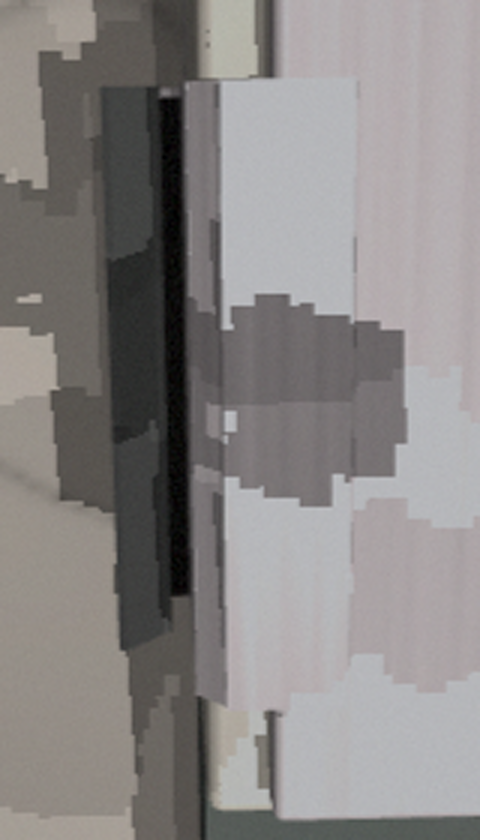

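```bash
python3 - <<'E'
from h import *
d=load('w5'); X=cloud(d); K=d['intrinsics']
# hook ends: crop coords -> px
for cx,cy in [(290,80),(330,80),(280,709),(230,703),(110,88),(145,88),(125,648)]:
    u,v=270+cx/3,90+cy/3
    # intersect with z
    for z in ([.103] if cx>200 else [.0735]):
        a=px(d,u,v,.1);b=px(d,u,v,.3);s=(z-a[2])/(b[2]-a[2]); print((cx,cy),np.round(a+s*(b-a),4))
# slope fit x - z = c + k*y
m=np.zeros((480,640),bool); m[120:320,325:350]=1
m&=(X[...,2]>.0965)&(X[...,2]<.1015)&(X[...,0]<.537)
P=X[m]; A=np.c_[P[:,1]+.057,np.ones(len(P))]; b=P[:,0]-P[:,2]
for _ in range(5):
    k=np.linalg.lstsq(A,b,rcond=None)[0]; g=abs(A@k-b)<.0025; A,b=A[g],b[g]
print('slope k(y->x)',k,len(b),'backwall x at z=.0957:',k[1]+.0957)
m=np.zeros((480,640),bool); m[118:305,300:335]=1
m&=(X[...,2]>.066)&(X[...,2]<.075)&(X[...,0]<.526)
P=X[m]; A=np.c_[P[:,1]+.057,P[:,2]-.0747,np.ones(len(P))]; b=P[:,0]
for _ in range(5):
    k=np.linalg.lstsq(A,b,rcond=None)[0]; g=abs(A@k-b)<.0025; A,b=A[g],b[g]
print('lip',k,len(b))
print('hook z',np.median(X[140:300,352:380][...,2]),'deck z',np.median(X[140:200,390:420][...,2]))
# black cushion strip image edges
gcol=d['color'].sum(2)
for v in range(130,285,15):
    row=gcol[v,310:345].astype(int); print(v,row[5:].tolist() if v in(130,205) else [int(i)+310 for i in np.where(row<45)[0]][:1]+[int(i)+310 for i in np.where(row<45)[0]][-1:])
E
```

```text
(290, 80) [ 0.5448 -0.003   0.103 ]
(330, 80) [ 0.5512 -0.0032  0.103 ]
(280, 709) [ 0.5418 -0.1122  0.103 ]
(230, 703) [ 0.5328 -0.1107  0.103 ]
(110, 88) [ 0.5152 -0.0027  0.0735]
(145, 88) [ 0.5215 -0.0029  0.0735]
(125, 648) [ 0.5131 -0.1121  0.0735]
slope k(y->x) [0.01464957 0.43216351] 1684 backwall x at z=.0957: 0.5278635096556823
lip [ 0.01210975 -0.92461319  0.51348712] 2775
hook z 0.10243657398582338 deck z 0.09943982850206604
130 [193, 200, 201, 183, 130, 125, 122, 124, 83, 24, 23, 31, 50, 5, 35, 115, 247, 362, 354, 365, 367, 347, 348, 346, 359, 354, 330, 334, 432, 548]
145 [324, 329]
160 [326, 329]
175 [325, 329]
190 [326, 330]
205 [143, 128, 128, 138, 130, 138, 138, 137, 149, 123, 49, 33, 46, 35, 27, 44, 88, 195, 230, 260, 270, 263, 258, 258, 259, 264, 266, 254, 232, 282]
220 [327, 330]
235 [326, 330]
250 [327, 331]
265 [327, 331]
280 [327, 331]
```

```bash
python3 - <<'E'
from h import *
plan([.60,.337,.22],tool([0,0,-1],[.016,1,0]),12)
E
```

```text
dist mm [ 77.4 408.8  27.8] rot deg [  0.25  -0.38 -91.1 ]
total tool-frame dp units [ 0.527 -3.428 -0.223] rot units [ 0.0021 -0.0032 -0.7591]
12 rows dp [[0.044, -0.286, -0.019], [0.081, -0.277, -0.019], [0.117, -0.264, -0.018], [0.151, -0.246, -0.018], [0.182, -0.224, -0.018], [0.21, -0.198, -0.019], [0.235, -0.169, -0.019], [0.255, -0.136, -0.019], [0.271, -0.101, -0.019], [0.282, -0.065, -0.019], [0.288, -0.027, -0.019], [0.289, 0.011, -0.019]] 
twist [0.0, -0.0, -0.063]
```

Call:
{"method": "apply_moves", "body": {"dp": [[0.044, -0.286, -0.06], [0.08, -0.277, -0.06], [0.117, -0.264, -0.04], [0.15, -0.246, -0.02], [0.182, -0.224, -0.02], [0.21, -0.198, -0.02], [0.235, -0.17, 0], [0.255, -0.136, 0], [0.27, -0.1, 0], [0.28, -0.065, 0], [0.288, -0.027, 0], [0.25, 0.01, 0], [0, 0, 0]], "twist": [[0, 0, -0.063], [0, 0, -0.063], [0, 0, -0.063], [0, 0, -0.063], [0, 0, -0.063], [0, 0, -0.063], [0, 0, -0.063], [0, 0, -0.063], [0, 0, -0.063], [0, 0, -0.063], [0, 0, -0.063], [0, 0, -0.063], [0, 0, 0]], "jaw": [0, 0, 0, 0, 0, 0, 0, 0, 0, 0, 0, 0, 0]}}

```text
clock: 9.2
tcp_pos: [0.5916, 0.35, 0.2207]
orientation: [2.177, 2.263, 0.013]
contact_force: [-1.9, 0.6, 0.4]
grip_width: 0.0858
```

```bash
python3 - <<'E'
from h import *
st(); d=snap('wrist','w6')
plan([.60,.337,.22],tool([0,0,-1],[.016,1,0]),3)
E
```

```text
9.2 [0.5916 0.35   0.2207] R [[-0.038, 0.999, 0.007], [0.999, 0.038, 0.005], [0.005, 0.007, -1.0]] F [-1.9  0.6  0.4] M [0.06 0.09 0.01] w 0.0858 q [-0.86  0.54  0.34  1.58 -0.2   1.06  1.14]
dist mm [  8.2 -10.3  -0.7] rot deg [ 0.38 -0.18  2.83]
total tool-frame dp units [-0.088  0.065  0.006] rot units [ 0.0032 -0.0015  0.0236]
3 rows dp [[-0.029, 0.022, 0.002], [-0.029, 0.022, 0.002], [-0.029, 0.023, 0.002]] 
twist [0.001, -0.001, 0.008]
```

View pics/w6.png

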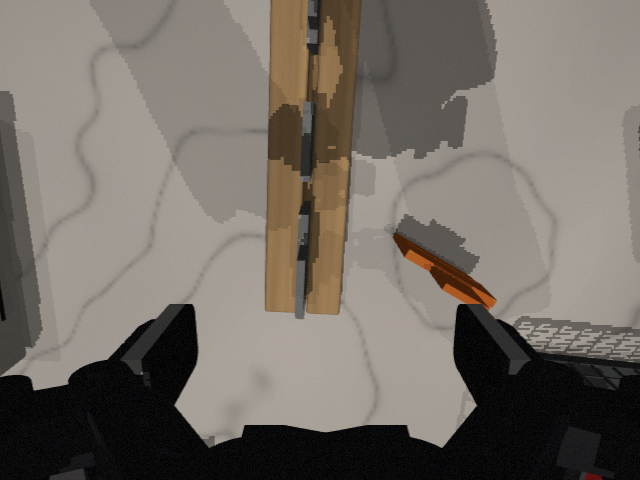

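```bash
python3 - <<'E'
from h import *
plan([.623,.336,.19],tool([0,0,-1],[.014,1,0]),3)
E
```

```text
dist mm [ 31.2 -11.3 -30.7] rot deg [ 0.38 -0.18  2.71]
total tool-frame dp units [-0.104  0.255  0.257] rot units [ 0.0032 -0.0015  0.0226]
3 rows dp [[-0.035, 0.085, 0.086], [-0.033, 0.086, 0.085], [-0.032, 0.086, 0.085]] 
twist [0.001, -0.001, 0.008]
```

Call:
{"method": "apply_moves", "body": {"dp": [[-0.035, 0.085, 0.086], [-0.033, 0.086, 0.085], [-0.032, 0.086, 0.085], [0, 0, 0], [0, 0, 0]], "twist": [[0.001, 0, 0.008], [0.001, 0, 0.008], [0.001, -0.001, 0.007], [0, 0, 0], [0, 0, 0]], "jaw": [0, 0, 0, 0, 0]}}

```text
clock: 9.75
tcp_pos: [0.627, 0.3277, 0.1861]
orientation: [2.254, 2.186, -0.006]
contact_force: [0.0, -0.4, 0.5]
grip_width: 0.0854
```

```bash
python3 - <<'E'
from h import *
st(); d=snap('wrist','w7'); X=cloud(d)
m=(X[...,2]>.088)&(X[...,2]<.11)&(abs(X[...,1]-.336)<.03)&(X[...,0]>.5)&(X[...,0]<.7)
n,lab,s,c=cv2.connectedComponentsWithStats(m.astype(np.uint8))
for i in range(1,n):
    if s[i,4]>20: Q=X[lab==i]; print(s[i],Q.min(0),Q.max(0),Q.mean(0),cv2.minAreaRect((Q[:,:2]*1000).astype(np.float32)))
m=(X[...,2]>.057)&(X[...,2]<.07)&(abs(X[...,1]-.336)<.02)&(X[...,0]>.57)&(X[...,0]<.68)
Q=X[m]; print('shoulder',Q.min(0),Q.max(0),Q.mean(0))
m=(X[...,2]>.026)&(X[...,2]<.034)&(abs(X[...,1]-.336)<.05)&(X[...,0]>.5)&(X[...,0]<.72)
Q=X[m]; print('stand',cv2.minAreaRect((Q[:,:2]*1000).astype(np.float32)),Q.max(0))
crop('w7',240,60,160,200,4,'c9')
E
```

```text
9.75 [0.627  0.3277 0.1861] R [[0.03, 1.0, -0.001], [1.0, -0.03, -0.004], [-0.004, -0.001, -1.0]] F [ 0.  -0.4  0.5] M [ 0.04 -0.06  0.05] w 0.0854 q [-0.8   0.61  0.35  1.54 -0.23  1.03  1.15]
[336  33  11  79 865] [0.52031099 0.33464754 0.08957385] [0.55453675 0.33991371 0.09921047] [0.53744323 0.33725397 0.09715595] ((537.4239501953125, 337.2760009765625), (4.877325057983398, 34.189613342285156), 89.32162475585938)
[337 213  10  67 661] [0.60516998 0.33311194 0.08813937] [0.63946216 0.33868576 0.09969934] [0.6212443  0.33572413 0.09694572] ((622.3139038085938, 335.7334899902344), (4.925963401794434, 34.28852081298828), 88.31291198730469)
shoulder [0.58436046 0.33135609 0.05753435] [0.66029309 0.33895582 0.06978796] [0.6146464  0.33456809 0.06356241]
stand ((585.9884033203125, 336.5332946777344), (60.25748062133789, 172.78854370117188), 89.02207946777344) [0.67270662 0.36790218 0.03396699]
```

View pics/w7.png

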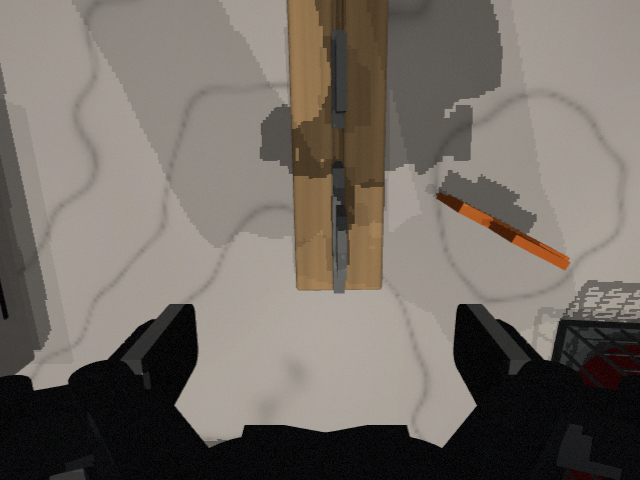

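```bash
python3 - <<'E'
from h import *
d=load('w7')
for u,v in [(439,195),(460,207),(565,264)]: print(px(d,u,v))
plan([.6223,.3357,.12],tool([0,0,-1],[.0175,1,0]),2)
E
```

```text
[0.61109938 0.40822946 0.00592265]
[0.61057135 0.40822521 0.05584865]
[0.63619123 0.45460973 0.09147597]
dist mm [ -4.6   8.3 -66. ] rot deg [-0.07  0.25 -0.75]
total tool-frame dp units [ 0.071 -0.04   0.549] rot units [-0.0005  0.0021 -0.0062]
2 rows dp [[0.035, -0.02, 0.275], [0.035, -0.02, 0.275]] 
twist [-0.0, 0.001, -0.003]
```

Call:
{"method": "apply_moves", "body": {"dp": [[0.035, -0.02, 0.1], [0.035, -0.02, 0.15], [0, 0, 0.15], [0, 0, 0.14], [0, 0, 0], [0, 0, 0]], "twist": [[0, 0.001, -0.003], [0, 0.001, -0.003], [0, 0, 0], [0, 0, 0], [0, 0, 0], [0, 0, 0]], "jaw": [130, 130, 130, 130, 130, 130], "grip_force": 40}}

```text
clock: 10.4
tcp_pos: [0.6199, 0.3396, 0.1186]
orientation: [-2.234, -2.204, -0.004]
contact_force: [0.1, -0.8, 0.2]
grip_width: 0.0419
```

```bash
python3 - <<'E'
from h import *
st()
plan([.6223,.3357,.087],tool([0,0,-1],[.0175,1,0]),2)
E
```

```text
10.4 [0.6199 0.3396 0.1186] R [[0.013, 1.0, -0.001], [1.0, -0.013, 0.004], [0.004, -0.001, -1.0]] F [ 0.1 -0.8  0.2] M [ 0.03 -0.02  0.01] w 0.0419 q [-0.8   0.68  0.32  1.59 -0.25  0.91  1.17]
dist mm [  2.4  -3.9 -31.6] rot deg [-0.04 -0.23  0.25]
total tool-frame dp units [-0.034  0.021  0.263] rot units [-0.0003 -0.0019  0.002 ]
2 rows dp [[-0.017, 0.01, 0.132], [-0.017, 0.01, 0.132]] 
twist [-0.0, -0.001, 0.001]
```

Call:
{"method": "apply_moves", "body": {"dp": [[-0.033, 0.02, 0], [0, 0, 0.13], [0, 0, 0.12], [0, 0, 0], [0, 0, 0]], "twist": [[0, -0.002, 0.002], [0, 0, 0], [0, 0, 0], [0, 0, 0], [0, 0, 0]], "jaw": [130, 130, 130, 130, 130]}}

```text
clock: 10.9
tcp_pos: [0.6232, 0.3362, 0.0882]
orientation: [2.24, 2.202, 0.004]
contact_force: [1.4, -0.2, 0.0]
grip_width: 0.0418
```

```bash
python3 - <<'E'
from h import *
st()
plan([.6223,.3357,.0865],tool([0,0,-1],[.0175,1,0]),1); snap('wrist','w8')
E
```

```text
10.9 [0.6232 0.3362 0.0882] R [[0.017, 1.0, 0.002], [1.0, -0.017, 0.001], [0.001, 0.002, -1.0]] F [ 1.4 -0.2  0. ] M [-0.01 -0.03  0.01] w 0.0418 q [-0.79  0.71  0.31  1.6  -0.26  0.86  1.18]
dist mm [-0.9 -0.5 -1.7] rot deg [ 0.12 -0.08  0.01]
total tool-frame dp units [-0.004 -0.008  0.014] rot units [ 0.001  -0.0007  0.0001]
1 rows dp [[-0.004, -0.008, 0.014]] 
twist [0.001, -0.001, 0.0]
```

View pics/w8.png

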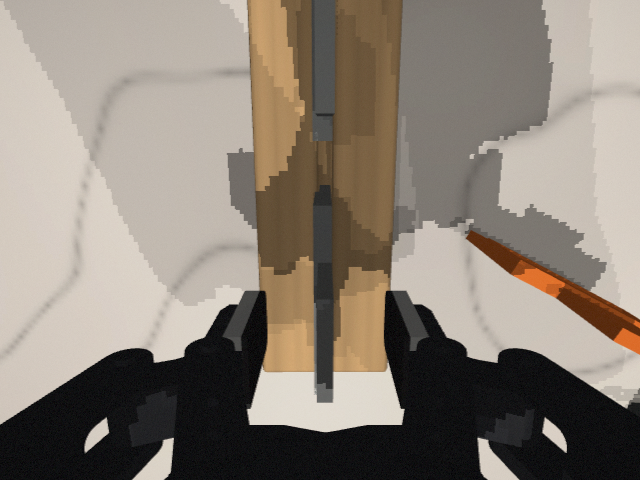

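The holder's tab stands at (323, 200–400), centred between the pads (265 and 387), and the orange one is clear of the fingers. I'll close.

Call:
{"method": "apply_moves", "body": {"dp": [[-0.004, -0.008, 0.013], [0, 0, 0], [0, 0, 0], [0, 0, 0], [0, 0, 0], [0, 0, 0]], "twist": [[0, 0, 0], [0, 0, 0], [0, 0, 0], [0, 0, 0], [0, 0, 0], [0, 0, 0]], "jaw": [130, 255, 255, 255, 255, 255], "grip_force": 70}}

```text
clock: 11.55
tcp_pos: [0.6228, 0.3361, 0.0879]
orientation: [2.24, 2.202, 0.007]
contact_force: [0.2, -0.5, -0.3]
grip_width: 0.0039
```

```bash
python3 - <<'E'
from h import *
st()
E
```

```text
11.55 [0.6228 0.3361 0.0879] R [[0.017, 1.0, 0.004], [1.0, -0.017, 0.003], [0.003, 0.004, -1.0]] F [ 0.2 -0.5 -0.3] M [ 0.01 -0.   -0.02] w 0.0039 q [-0.79  0.71  0.31  1.61 -0.26  0.86  1.18]
```

Call:
{"method": "apply_moves", "body": {"dp": [[0, 0, -0.1], [0, 0, -0.2], [0, 0, -0.25], [0, 0, -0.3], [0, 0, -0.25], [0, 0, 0]], "twist": [[0, 0, 0], [0, 0, 0], [0, 0, 0], [0, 0, 0], [0, 0, 0], [0, 0, 0]], "jaw": [255, 255, 255, 255, 255, 255]}}

```text
clock: 12.15
tcp_pos: [0.622, 0.3353, 0.2276]
orientation: [2.241, 2.201, 0.005]
contact_force: [0.3, -0.0, 0.1]
grip_width: 0.0041
```

```bash
python3 - <<'E'
from h import *
st(); snap('wrist','w9'); snap('side','s9')
Y=-.0135
plan([.5245,-.0573,.235],tool([0,0,-1],[np.cos(Y),np.sin(Y),0]),12)
E
```

```text
12.15 [0.622  0.3353 0.2276] R [[0.018, 1.0, 0.003], [1.0, -0.018, 0.002], [0.002, 0.003, -1.0]] F [ 0.3 -0.   0.1] M [ 0.01 -0.08  0.05] w 0.0041 q [-0.82  0.57  0.36  1.51 -0.21  1.1   1.14]
dist mm [ -95.5 -391.8   11.8] rot deg [-5.000e-02  1.800e-01  8.976e+01]
total tool-frame dp units [-3.279 -0.739 -0.092] rot units [-5.00e-04  1.50e-03  7.48e-01]
12 rows dp [[-0.273, -0.062, -0.008], [-0.279, -0.025, -0.008], [-0.28, 0.011, -0.008], [-0.276, 0.047, -0.008], [-0.268, 0.083, -0.008], [-0.254, 0.117, -0.008], [-0.237, 0.149, -0.008], [-0.216, 0.179, -0.008], [-0.19, 0.205, -0.008], [-0.162, 0.228, -0.008], [-0.131, 0.248, -0.008], [-0.098, 0.262, -0.008]] 
twist [-0.0, 0.0, 0.062]
```

View pics/w9.png

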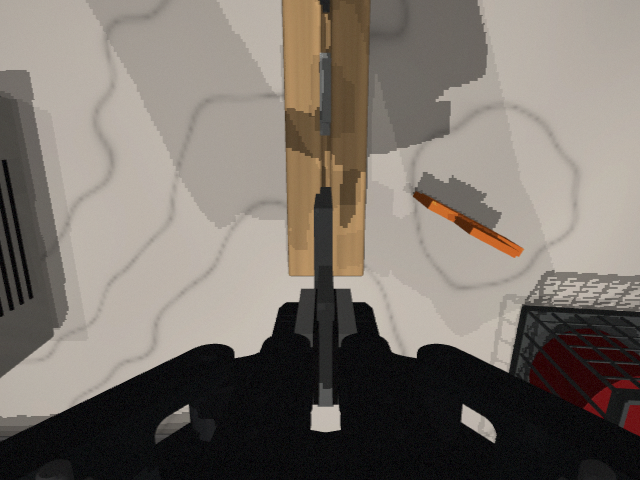

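View pics/s9.png

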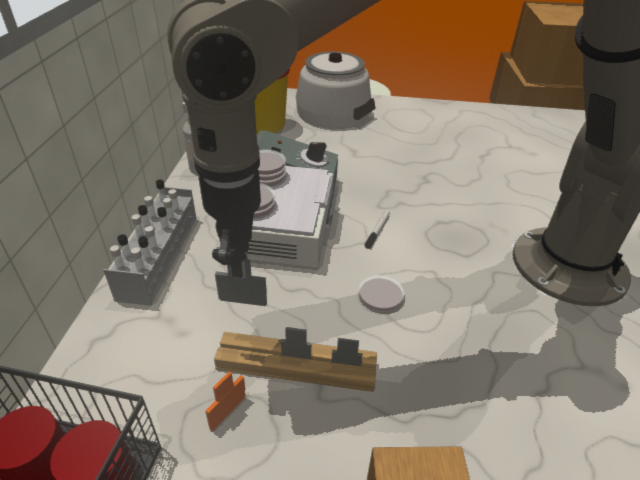

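Call:
{"method": "apply_moves", "body": {"dp": [[-0.27, -0.062, -0.03], [-0.28, -0.025, -0.03], [-0.28, 0.01, -0.02], [-0.276, 0.047, -0.01], [-0.268, 0.083, 0], [-0.254, 0.117, 0], [-0.237, 0.15, 0], [-0.216, 0.18, 0], [-0.19, 0.205, 0], [-0.162, 0.228, 0], [-0.13, 0.2, 0], [-0.08, 0.13, 0], [0, 0, 0]], "twist": [[0, 0, 0.062], [0, 0, 0.062], [0, 0, 0.062], [0, 0, 0.062], [0, 0, 0.062], [0, 0, 0.062], [0, 0, 0.062], [0, 0, 0.062], [0, 0, 0.062], [0, 0, 0.062], [0, 0, 0.062], [0, 0, 0.06], [0, 0, 0]], "jaw": [255, 255, 255, 255, 255, 255, 255, 255, 255, 255, 255, 255, 255]}}

```text
clock: 13.55
tcp_pos: [0.4982, -0.0471, 0.2204]
orientation: [3.129, -0.099, -0.052]
contact_force: [0.3, -0.0, -0.9]
grip_width: 0.004
```

```bash
python3 - <<'E'
from h import *
st(); 
Y=-.0135
plan([.5245,-.0573,.22],tool([0,0,-1],[np.cos(Y),np.sin(Y),0]),3)
E
```

```text
13.55 [ 0.4982 -0.0471  0.2204] R [[0.997, -0.063, -0.034], [-0.063, -0.998, -0.009], [-0.033, 0.011, -0.999]] F [ 0.3 -0.  -0.9] M [ 0.03 -0.09  0.02] w 0.004 q [-0.74  0.32  0.86  2.02 -0.28  0.96  0.2 ]
dist mm [ 26.3 -10.2  -0.4] rot deg [ 0.6   1.9  -2.85]
total tool-frame dp units [ 0.224  0.071 -0.004] rot units [ 0.005   0.0158 -0.0237]
3 rows dp [[0.075, 0.024, -0.001], [0.074, 0.025, -0.0], [0.074, 0.026, 0.0]] 
twist [0.002, 0.005, -0.008]
```

Call:
{"method": "apply_moves", "body": {"dp": [[0.075, 0.024, 0], [0.074, 0.024, 0], [0.074, 0.024, 0], [0, 0, 0], [0, 0, 0]], "twist": [[0.002, 0.006, -0.008], [0.002, 0.005, -0.008], [0.001, 0.005, -0.008], [0, 0, 0], [0, 0, 0]], "jaw": [255, 255, 255, 255, 255]}}

```text
clock: 14.05
tcp_pos: [0.5233, -0.0526, 0.2157]
orientation: [-3.141, -0.006, 0.011]
contact_force: [-0.1, -0.6, -0.8]
grip_width: 0.0041
```

```bash
python3 - <<'E'
from h import *
st(); snap('wrist','w10')
Y=-.0135
for i in range(2):
  plan([.5245,-.0573,.17],tool([0,0,-1],[np.cos(Y),np.sin(Y),0]),1); snap('top','t10')
E
```

```text
14.05 [ 0.5233 -0.0526  0.2157] R [[1.0, 0.004, -0.007], [0.004, -1.0, 0.0], [-0.007, -0.0, -1.0]] F [-0.1 -0.6 -0.8] M [-0.   -0.    0.07] w 0.0041 q [-0.67  0.35  0.82  1.98 -0.32  0.95  0.31]
dist mm [  1.2  -4.8 -45.7] rot deg [-0.03  0.39  1.01]
total tool-frame dp units [0.013 0.04  0.381] rot units [-0.0002  0.0033  0.0084]
1 rows dp [[0.013, 0.04, 0.381]] 
twist [-0.0, 0.003, 0.008]
dist mm [  1.2  -4.6 -45.9] rot deg [-0.03  0.37  0.97]
total tool-frame dp units [0.012 0.039 0.382] rot units [-0.0003  0.0031  0.0081]
1 rows dp [[0.012, 0.039, 0.382]] 
twist [-0.0, 0.003, 0.008]
```

View pics/w10.png

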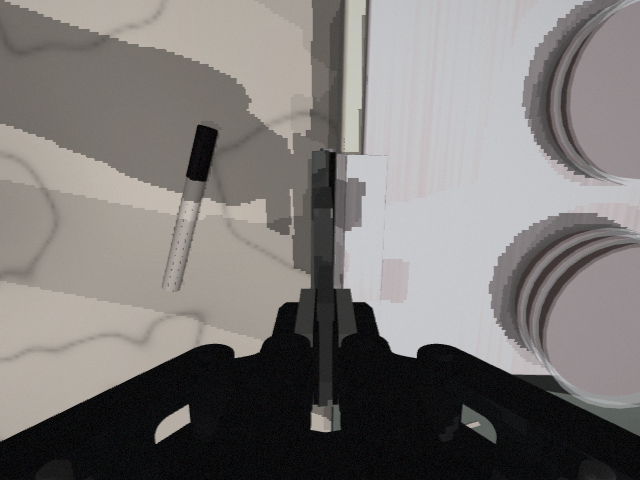

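Call:
{"method": "apply_moves", "body": {"dp": [[0.012, 0.04, 0.08], [0, 0, 0.08], [0, 0, 0.06], [0, 0, 0], [0, 0, 0]], "twist": [[0, 0.003, 0.008], [0, 0, 0], [0, 0, 0], [0, 0, 0], [0, 0, 0]], "jaw": [255, 255, 255, 255, 255]}}

```text
clock: 14.7
tcp_pos: [0.5238, -0.0575, 0.1865]
orientation: [-3.141, 0.023, 0.002]
contact_force: [0.7, 0.1, 0.3]
grip_width: 0.0039
```

```bash
python3 - <<'E'
from h import *
st(); d=snap('wrist','w11'); snap('side','s11'); crop('s11',220,120,160,140,5,'c11')
Y=-.0135
plan([.5245,-.0573,.17],tool([0,0,-1],[np.cos(Y),np.sin(Y),0]),1)
crop('w11',260,90,160,240,3,'c12')
E
```

```text
14.7 [ 0.5238 -0.0575  0.1865] R [[1.0, -0.015, -0.001], [-0.015, -1.0, 0.001], [-0.001, -0.001, -1.0]] F [0.7 0.1 0.3] M [-0.02  0.02 -0.01] w 0.0039 q [-0.64  0.4   0.8   2.01 -0.37  0.88  0.34]
dist mm [  0.6   0.2 -16.8] rot deg [-0.05  0.04 -0.05]
total tool-frame dp units [ 0.005 -0.001  0.14 ] rot units [-0.0004  0.0003 -0.0004]
1 rows dp [[0.005, -0.001, 0.14]] 
twist [-0.0, 0.0, -0.0]
```

View pics/c12.png

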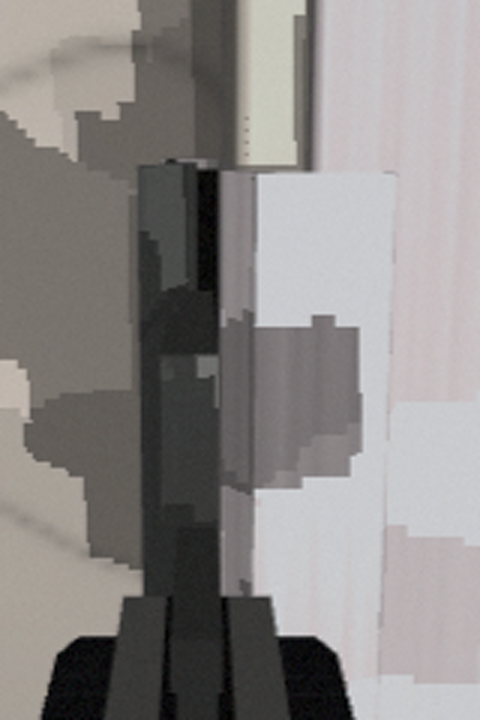

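View pics/c11.png

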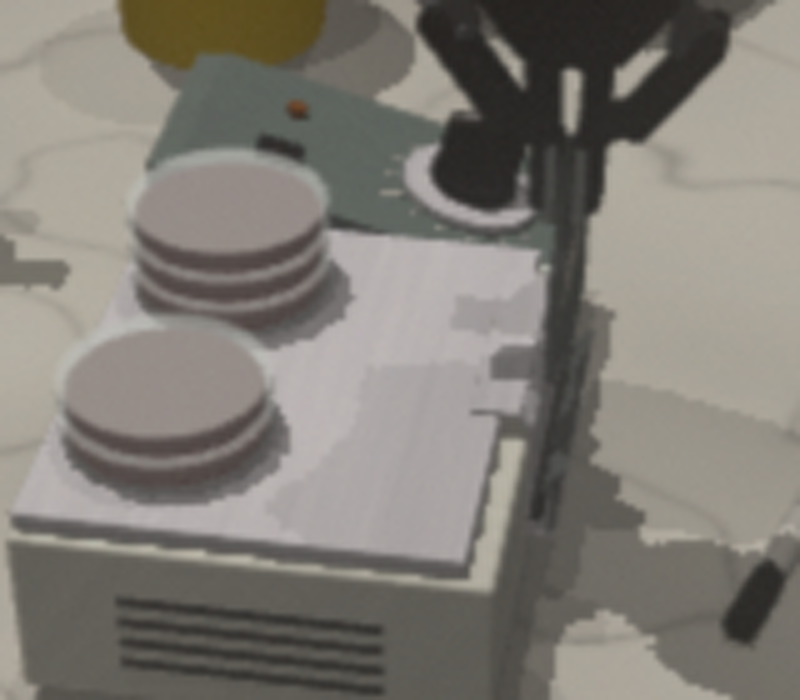

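Call:
{"method": "apply_moves", "body": {"dp": [[0.002, 0, 0.08], [0, 0, 0.08], [0, 0, 0.06], [0, 0, 0]], "twist": [[0, 0, 0], [0, 0, 0], [0, 0, 0], [0, 0, 0]], "jaw": [255, 255, 255, 255]}}

```text
clock: 15.2
tcp_pos: [0.5245, -0.0571, 0.1585]
orientation: [-3.14, 0.022, -0.0]
contact_force: [0.2, -0.3, -0.2]
grip_width: 0.0036
```

```bash
python3 - <<'E'
from h import *
st(); d=snap('wrist','w12')
Y=-.0135
plan([.5243,-.0573,.14],tool([0,0,-1],[np.cos(Y),np.sin(Y),0]),1)
crop('w12',260,90,160,240,3,'c13')
E
```

```text
15.2 [ 0.5245 -0.0571  0.1585] R [[1.0, -0.014, 0.0], [-0.014, -1.0, 0.001], [0.0, -0.001, -1.0]] F [ 0.2 -0.3 -0.2] M [ 0.04 -0.01 -0.04] w 0.0036 q [-0.61  0.44  0.76  2.03 -0.41  0.83  0.38]
dist mm [ -0.3  -0.  -18.9] rot deg [-0.07 -0.03 -0.02]
total tool-frame dp units [-0.003  0.     0.157] rot units [-0.0005 -0.0003 -0.0002]
1 rows dp [[-0.003, 0.0, 0.157]] 
twist [-0.001, -0.0, -0.0]
```

View pics/c13.png

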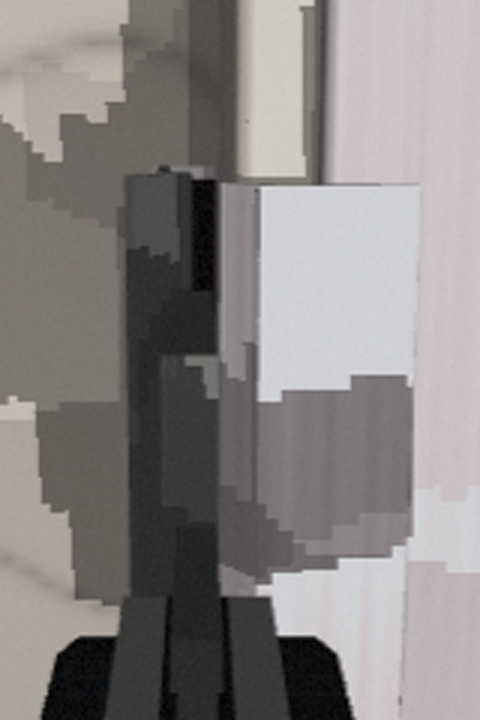

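Call:
{"method": "apply_moves", "body": {"dp": [[0, 0, 0.05], [0, 0, 0.05], [0, 0, 0]], "twist": [[0, 0, 0], [0, 0, 0], [0, 0, 0]], "jaw": [255, 255, 255]}}

```text
clock: 15.55
tcp_pos: [0.525, -0.0573, 0.1461]
orientation: [-3.14, 0.022, -0.002]
contact_force: [0.1, -1.1, -1.0]
grip_width: 0.0041
```

```bash
python3 - <<'E'
from h import *
st()
Y=-.0135
plan([.5243,-.0573,.14],tool([0,0,-1],[np.cos(Y),np.sin(Y),0]),1)
E
```

```text
15.55 [ 0.525  -0.0573  0.1461] R [[1.0, -0.014, 0.001], [-0.014, -1.0, 0.001], [0.001, -0.001, -1.0]] F [ 0.1 -1.1 -1. ] M [-0.01 -0.01  0.02] w 0.0041 q [-0.59  0.46  0.75  2.04 -0.43  0.8   0.4 ]
dist mm [-0.7  0.  -6.1] rot deg [-0.06 -0.07 -0.02]
total tool-frame dp units [-0.006 -0.     0.051] rot units [-0.0005 -0.0006 -0.0002]
1 rows dp [[-0.006, -0.0, 0.051]] 
twist [-0.001, -0.001, -0.0]
```

Call:
{"method": "apply_moves", "body": {"dp": [[-0.003, 0, 0.03], [-0.002, 0, 0.03], [0, 0, 0]], "twist": [[0, 0, 0], [0, 0, 0], [0, 0, 0]], "jaw": [255, 255, 255]}}

```text
clock: 15.85
tcp_pos: [0.5252, -0.0575, 0.1389]
orientation: [-3.14, 0.022, -0.005]
contact_force: [-0.1, -0.4, -2.7]
grip_width: 0.0039
```

```bash
python3 - <<'E'
from h import *
st()
E
```

```text
15.85 [ 0.5252 -0.0575  0.1389] R [[1.0, -0.014, 0.003], [-0.014, -1.0, 0.001], [0.003, -0.001, -1.0]] F [-0.1 -0.4 -2.7] M [-0.04 -0.05  0.02] w 0.0039 q [-0.58  0.47  0.74  2.04 -0.44  0.79  0.41]
```

Call:
{"method": "apply_moves", "body": {"dp": [[0, 0, 0.03], [0, 0, 0]], "twist": [[0, -0.001, 0], [0, 0, 0]], "jaw": [255, 255]}}

```text
clock: 16.05
tcp_pos: [0.5253, -0.0575, 0.135]
orientation: [-3.14, 0.022, -0.002]
contact_force: [0.3, -0.3, -1.5]
grip_width: 0.0037
```

```bash
python3 - <<'E'
from h import *
st()
for i in range(2): snap('wrist','w14');st()
E
```

```text
16.05 [ 0.5253 -0.0575  0.135 ] R [[1.0, -0.014, 0.001], [-0.014, -1.0, 0.001], [0.001, -0.001, -1.0]] F [ 0.3 -0.3 -1.5] M [ 0.04 -0.12  0.04] w 0.0037 q [-0.58  0.47  0.73  2.04 -0.45  0.78  0.41]
16.1 [ 0.5253 -0.0575  0.1351] R [[1.0, -0.014, 0.001], [-0.014, -1.0, 0.001], [0.001, -0.001, -1.0]] F [ 0.9 -0.4 -2.1] M [-0.04 -0.24  0.03] w 0.0039 q [-0.58  0.47  0.73  2.04 -0.45  0.78  0.41]
16.15 [ 0.5253 -0.0575  0.1352] R [[1.0, -0.014, 0.001], [-0.014, -1.0, 0.001], [0.001, -0.001, -1.0]] F [ 0.7 -1.1 -1.5] M [-0.02 -0.17  0.02] w 0.0038 q [-0.58  0.47  0.73  2.04 -0.45  0.78  0.41]
```

Call:
{"method": "apply_moves", "body": {"dp": [[0, 0, 0.03], [0, 0, 0.01]], "twist": [[0, 0, 0], [0, 0, 0]], "jaw": [255, 255]}}

```text
clock: 16.35
tcp_pos: [0.5255, -0.0574, 0.1307]
orientation: [-3.14, 0.022, -0.002]
contact_force: [-1.2, -0.1, 7.6]
grip_width: 0.004
```

```bash
python3 - <<'E'
from h import *
st()
snap('wrist','w15');st()
crop('w15',260,90,160,240,3,'c15')
E
```

```text
16.35 [ 0.5255 -0.0574  0.1307] R [[1.0, -0.014, 0.002], [-0.014, -1.0, 0.002], [0.001, -0.002, -1.0]] F [-1.2 -0.1  7.6] M [0.03 0.53 0.01] w 0.004 q [-0.57  0.48  0.72  2.05 -0.46  0.77  0.42]
16.4 [ 0.5255 -0.0575  0.1306] R [[1.0, -0.014, 0.001], [-0.014, -1.0, 0.002], [0.001, -0.002, -1.0]] F [-0.1  0.9  2.7] M [0.04 0.05 0.03] w 0.0038 q [-0.57  0.48  0.72  2.05 -0.46  0.77  0.42]
```

View pics/c15.png

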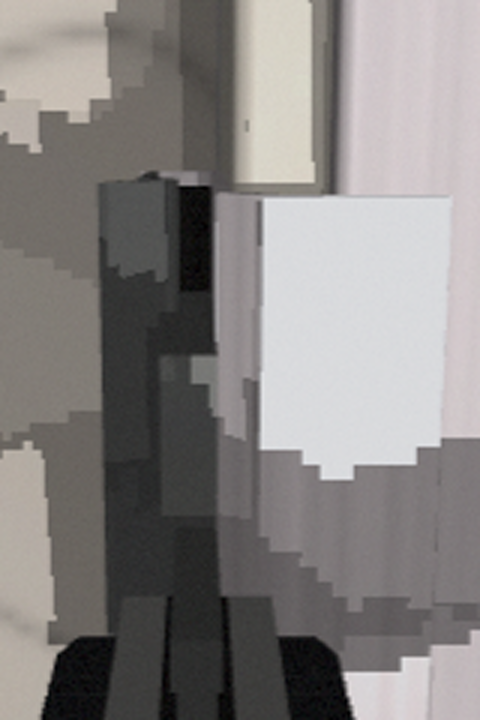

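Call:
{"method": "apply_moves", "body": {"dp": [[0, 0, 0.015], [0, 0, 0.01]], "twist": [[0, 0, 0], [0, 0, 0]], "jaw": [255, 255]}}

```text
clock: 16.6
tcp_pos: [0.5255, -0.0576, 0.1288]
orientation: [-3.138, 0.022, -0.002]
contact_force: [-4.8, 0.5, 16.3]
grip_width: 0.0038
```

```bash
python3 - <<'E'
from h import *
for i in range(4): st(); snap('side','s16')
E
```

```text
16.6 [ 0.5255 -0.0576  0.1288] R [[1.0, -0.014, 0.001], [-0.014, -1.0, 0.003], [0.001, -0.003, -1.0]] F [-4.8  0.5 16.3] M [0.14 1.09 0.09] w 0.0038 q [-0.57  0.48  0.72  2.05 -0.46  0.77  0.42]
16.65 [ 0.5255 -0.0576  0.1288] R [[1.0, -0.014, 0.001], [-0.014, -1.0, 0.003], [0.001, -0.003, -1.0]] F [-2.4  0.3 10.8] M [0.11 0.76 0.1 ] w 0.004 q [-0.57  0.48  0.72  2.05 -0.46  0.77  0.42]
16.7 [ 0.5255 -0.0576  0.1288] R [[1.0, -0.014, 0.001], [-0.014, -1.0, 0.003], [0.001, -0.003, -1.0]] F [-3.8  1.2 10.5] M [0.14 0.81 0.06] w 0.004 q [-0.57  0.48  0.72  2.05 -0.46  0.77  0.42]
16.75 [ 0.5255 -0.0576  0.1288] R [[1.0, -0.014, 0.001], [-0.014, -1.0, 0.003], [0.001, -0.003, -1.0]] F [-3.9  0.3 10.7] M [0.12 0.74 0.09] w 0.004 q [-0.57  0.48  0.72  2.05 -0.46  0.77  0.42]
```

Call:
{"method": "apply_moves", "body": {"dp": [[-0.003, 0, 0.015]], "twist": [[0, 0, 0]], "jaw": [255]}}

```text
clock: 16.9
tcp_pos: [0.5255, -0.0577, 0.1281]
orientation: [-3.138, 0.022, -0.003]
contact_force: [-3.8, 2.4, 16.4]
grip_width: 0.0041
```

```bash
python3 - <<'E'
from h import *
for i in range(5): st(); snap('side','s17')
E
```

```text
16.9 [ 0.5255 -0.0577  0.1281] R [[1.0, -0.014, 0.002], [-0.014, -1.0, 0.004], [0.002, -0.004, -1.0]] F [-3.8  2.4 16.4] M [0.21 0.97 0.07] w 0.0041 q [-0.56  0.48  0.72  2.05 -0.46  0.77  0.42]
16.95 [ 0.5255 -0.0577  0.128 ] R [[1.0, -0.014, 0.002], [-0.014, -1.0, 0.004], [0.002, -0.004, -1.0]] F [-4.1 -0.4 12.3] M [0.18 0.83 0.07] w 0.0036 q [-0.56  0.49  0.72  2.05 -0.46  0.77  0.42]
17.0 [ 0.5255 -0.0577  0.128 ] R [[1.0, -0.014, 0.002], [-0.014, -1.0, 0.004], [0.002, -0.004, -1.0]] F [-3.2  1.2 13.4] M [0.16 0.8  0.11] w 0.0041 q [-0.56  0.49  0.72  2.05 -0.46  0.77  0.42]
17.05 [ 0.5255 -0.0577  0.128 ] R [[1.0, -0.014, 0.002], [-0.014, -1.0, 0.004], [0.002, -0.004, -1.0]] F [-3.5  0.7 13.7] M [0.13 0.83 0.04] w 0.0042 q [-0.56  0.49  0.72  2.05 -0.46  0.77  0.42]
17.1 [ 0.5255 -0.0577  0.128 ] R [[1.0, -0.014, 0.002], [-0.014, -1.0, 0.004], [0.002, -0.004, -1.0]] F [-3.7  0.4 13.1] M [0.12 0.83 0.02] w 0.0037 q [-0.56  0.49  0.72  2.05 -0.46  0.77  0.42]
```

Call:
{"method": "apply_moves", "body": {"dp": [[-0.008, 0, 0.018]], "twist": [[-0.001, 0, 0]], "jaw": [255]}}

```text
clock: 17.25
tcp_pos: [0.5255, -0.0577, 0.1273]
orientation: [-3.139, 0.022, -0.006]
contact_force: [-2.3, 1.6, 19.1]
grip_width: 0.0038
```

```bash
python3 - <<'E'
from h import *
for i in range(5): st(); d=snap('wrist','w18')
snap('side','s18'); snap('top','t18')
crop('s18',220,120,160,120,5,'c18');crop('w18',260,90,160,240,3,'c19'); crop('t18',340,120,200,150,4,'c20')
E
```

```text
17.25 [ 0.5255 -0.0577  0.1273] R [[1.0, -0.014, 0.004], [-0.014, -1.0, 0.003], [0.004, -0.003, -1.0]] F [-2.3  1.6 19.1] M [0.36 0.84 0.07] w 0.0038 q [-0.56  0.49  0.72  2.05 -0.46  0.76  0.42]
17.3 [ 0.5255 -0.0576  0.1272] R [[1.0, -0.014, 0.004], [-0.014, -1.0, 0.003], [0.004, -0.003, -1.0]] F [-2.5  1.9 15.4] M [0.27 0.81 0.07] w 0.0038 q [-0.56  0.49  0.72  2.05 -0.46  0.76  0.42]
17.35 [ 0.5255 -0.0576  0.1272] R [[1.0, -0.014, 0.004], [-0.014, -1.0, 0.003], [0.004, -0.003, -1.0]] F [-2.2  1.3 14.6] M [0.24 0.83 0.  ] w 0.0038 q [-0.56  0.49  0.72  2.05 -0.46  0.76  0.42]
17.4 [ 0.5255 -0.0576  0.1272] R [[1.0, -0.014, 0.004], [-0.014, -1.0, 0.003], [0.004, -0.003, -1.0]] F [-2.7  1.6 15.5] M [0.22 0.79 0.04] w 0.0037 q [-0.56  0.49  0.72  2.05 -0.46  0.76  0.42]
17.45 [ 0.5255 -0.0576  0.1272] R [[1.0, -0.014, 0.004], [-0.014, -1.0, 0.003], [0.004, -0.003, -1.0]] F [-3.6  1.5 15.4] M [0.22 0.76 0.02] w 0.0039 q [-0.56  0.49  0.72  2.05 -0.46  0.76  0.42]
```

View pics/c18.png

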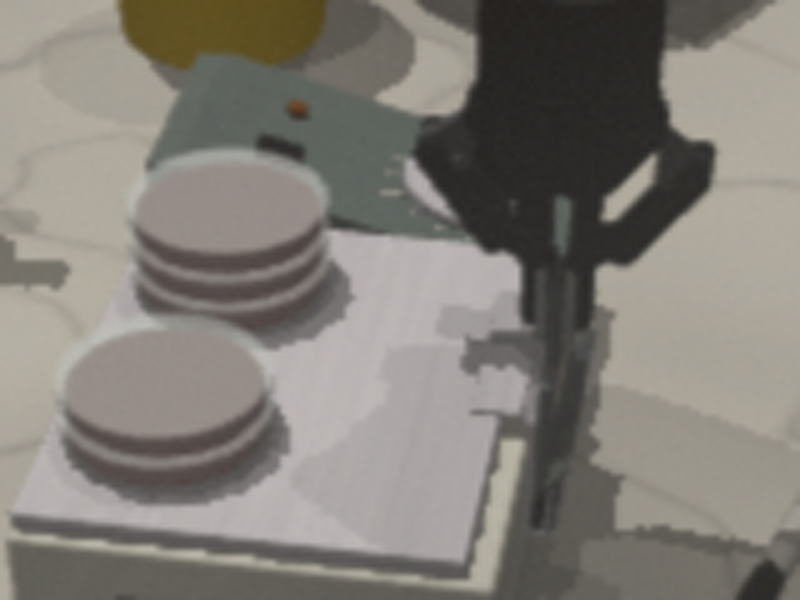

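View pics/c19.png

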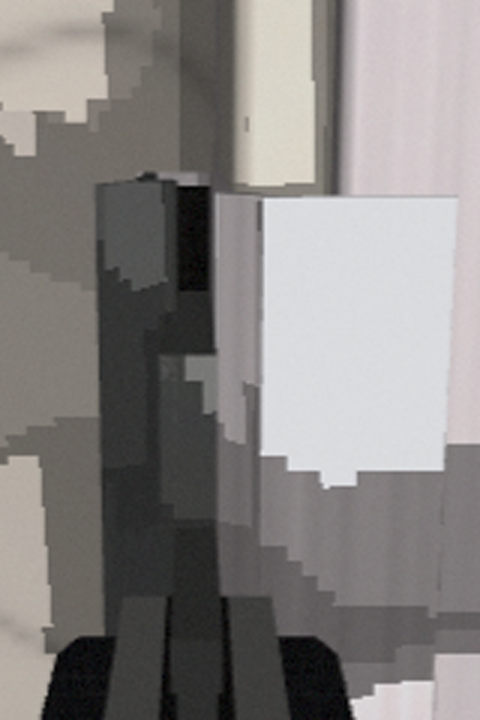

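View pics/c20.png

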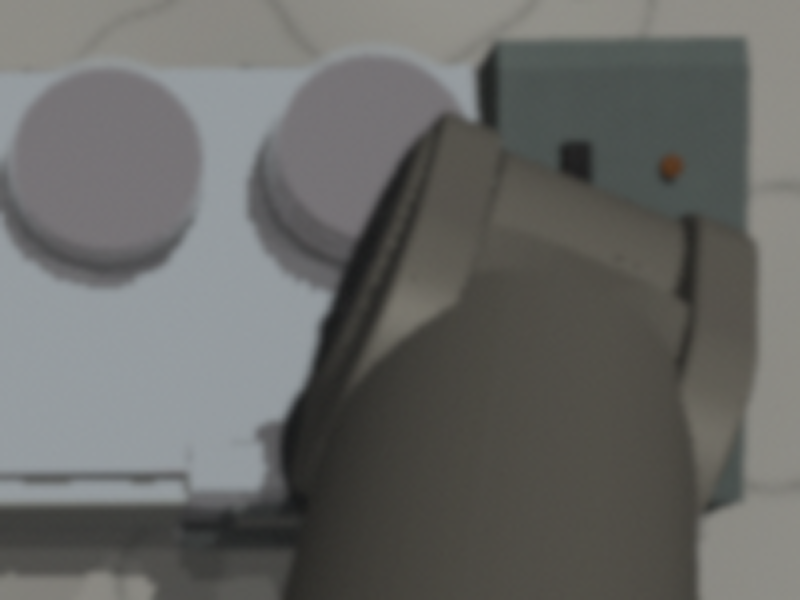

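```bash
python3 - <<'E'
from h import *
st(); print(r.hand_in())
E
```

```text
17.6 [ 0.5255 -0.0576  0.1272] R [[1.0, -0.014, 0.004], [-0.014, -1.0, 0.003], [0.004, -0.003, -1.0]] F [-3.1  2.  16.1] M [0.23 0.84 0.06] w 0.0035 q [-0.56  0.49  0.72  2.05 -0.46  0.76  0.42]
the job is handed in; nothing more can be done
None
```

The job is done and handed in at 17.6 s. The knob is on the incubation mark, and the wide holder is pressed home in the channel, still gripped.

- **Thermostat:** I turned the knob from about 1.59 to 2.60 rad. After letting go, the wrist picture showed the pointer line in line with the long, thick mark to within about 1°.
- **Holder position:** The wide holder is centred to within about 1 mm along the channel and tilted by less than 0.3°. The wrist pictures showed no slip in the grip while pressing.
- **Seating:** From the tool height, I work out that its bottom edge sits about 4 mm into the rubber strip.
- **Push:** The last readings were 14.6 to 16.1 N downward. There is also a small sideways load of about 3 N, because the holder leans lightly on the channel's back wall.
- **Not seen directly:**
  - **Card:** no camera showed the card face. That it faces out follows from the plain back seen in the stand and from the turn I made.
  - **Knob at the end:** the arm hid it from the top view, but nothing touched it after my last check.

The narrow holders, dishes, marker pen and the orange look-alike were not touched.

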